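Put the tools back on their own shadow boards

TASK

Put the spirit level, the tape measure, the short screwdriver and the sanding block each on the shadow board that carries its own outline, centred on the outline, turned in line with it and lying the same side up as now. Three of them lie on one another's boards and the sanding block is out on the bench, so park a tool on a free spot where you must. Leave the roll of black tape and the jar of screws where they are.

Things in the scene. Friction and masses are not known exactly. Their poses are not given: they have to be found in the camera images.
- level: small yellow spirit level standing on its narrow base, 22 wide x 230 long x 43 mm tall, plain bar. Origin: centre of its underside; x across its 22 mm width, y along its length, z up. It may lie across a board smaller than itself.
- tape_measure_mid (a point): the yellow tape measure lying flat: a nearly round body 64 mm across x, 69 mm across y, 34 mm tall, with the end of its short blade sticking out 11 mm on the -y side. This point: centre of the round body's underside; grip the body across x; z up.
- stubby_driver: short screwdriver lying flat, 117 mm long overall: thick black handle 30 mm wide and 30 mm tall from y = -12 to y = +58 mm, thin steel shank (6 mm, its axis 15 mm above the underside) from y = -58 to -12 mm. Origin: middle of the overall length, at the height of the underside; y along the tool towards the handle end, z up. The handle has facets and does not roll by itself.
- sanding_block: cork sanding block, light brown, 62 wide (65 with its paper wrap) x 112 long x 32 mm tall, starting on the bare bench beyond the bench vice (which stands in the middle of the bench edge, up to 215 mm tall; its slide bar, 135 mm tall, points at the block). Origin: centre of its underside; x across its width, y along its length, z up.
- level_board: fixed plywood shadow board, 5 mm thick, 75 x 260 mm, with a flat dark grey outline of a long narrow bar (27 x 234 mm), the home of the spirit level, painted on it. Origin: at the outline's centre, on the bench surface (the board's top is 5 mm above it); z up, y along the bar.
- tape_board: fixed plywood shadow board, 5 mm thick, 110 x 120 mm, with a flat dark grey round outline (69 mm across) with a small tab for the blade end at -x, -y, the home of the tape measure, painted on it. Origin: at the outline's centre, on the bench surface (the board's top is 5 mm above it); z up, y along the 120 mm side, as the tape measure's y should lie.
- driver_board: fixed plywood shadow board, 5 mm thick, 80 x 160 mm, with a flat dark grey outline of a stubby screwdriver (wide handle part to +y, thin shank part to -y, 122 mm long overall), the home of the short screwdriver, painted on it. Origin: at the outline's centre, on the bench surface (the board's top is 5 mm above it); z up, y along the screwdriver, towards the handle end.
- block_board: fixed plywood shadow board, 5 mm thick, 105 x 150 mm, with a flat dark grey wide rectangle (69 x 116 mm), the home of the sanding block, painted on it. Origin: at the outline's centre, on the bench surface (the board's top is 5 mm above it); z up, y along the long side.
- black_tape: roll of black tape lying flat on the bench beside the vice, 73 mm diameter, 19 mm tall; not to be moved. Origin: centre of its underside.
- screw_jar: glass jar of screws with a green lid standing at the right of the bench, 89 mm diameter, 137 mm tall; not to be moved. Origin: centre of its underside.
Not all that is in view belongs to the job. There is more than one size of the part that bears tape_measure_mid; the job needs the smaller.

How it is judged:
At the end, for the whole second after the job is handed in: each of the four tools lies flat and at rest on its own board, the same side up as at the start, its centre within 12 mm of the outline's centre and its length within 0.25 rad of the outline's (either way round) (horizontal distance between level and level_board below 0.012 m and angle between the y axis of level and the y axis of level_board, either way round below 0.25 rad and z of level in the frame of level_board between 0 and 0.011 m and angle between each of level, tape_measure_mid, stubby_driver, sanding_block's own z axis and vertical below 0.25 rad and linear speed of each of level, stubby_driver, sanding_block below 0.02 m/s and horizontal distance between tape_measure_mid and tape_board below 0.012 m and angle between the y axis of tape_measure_mid and the y axis of tape_board, either way round below 0.25 rad and z of tape_measure_mid in the frame of tape_board between 0 and 0.011 m and horizontal distance between stubby_driver and driver_board below 0.012 m and angle between the y axis of stubby_driver and the y axis of driver_board, either way round below 0.25 rad and z of stubby_driver in the frame of driver_board between 0 and 0.011 m and horizontal distance between sanding_block and block_board below 0.012 m and angle between the y axis of sanding_block and the y axis of block_board, either way round below 0.25 rad and z of sanding_block in the frame of block_board between 0 and 0.011 m); the robot touches nothing.
It fails at once if the roll of black tape is moved more than 30 mm (distance of black_tape from where it was at the start of the episode above 0.03 m).
It fails at once if the jar of screws is moved more than 30 mm (distance of screw_jar from where it was at the start of the episode above 0.03 m).
It also fails if it takes over 144 s, if anything falls off the work surface, if the arm or the gripper's body presses on something with over 40 N, if the wrist force passes 120 N, or if a joint passes its speed limit or range.

ROBOT

A 6-joint arm with a two-finger parallel gripper is mounted at the origin on a cart in front of the work surface, level with it; the furniture and walls round the work are solid. World frame = base frame: x ahead of the robot, y to its left, z up, the work surface at z = 0. Lengths are in m, angles in rad, forces in N, time in s.
With the tool pointing down it reaches from about 0.35 to 0.775 m from the base axis. Payload 7.3 kg.
Tool frame: the origin (TCP) lies at the very end of the fingers, on their centre line; the grasp point (between the pads) lies 19 mm behind it; z points along the fingers, y is the line along which they close (so a half turn about z gives the same grasp; the last joint's range is limited). The gripper opens to 92 mm and grips with 3 to 60 N. Pads are 19 mm wide; open, the fingers measure 130 mm over their backs; the gripper's body (75 mm by 190 mm) begins 47 mm behind the grasp point.
Start: joints at [1.053, 0.342, 1.524, -0, 1.275, -0.146], TCP at [0.191, 0.489, 0.227] pointing down, gripper open.
Joint ranges: [-2.53, 2.53], [-0.77, 2.02], [0.04, 2.7], [-1, 4.14], [0.28, 2.66], [-3.11, 3.11]. Speed limits (rad/s): [2.57, 2.57, 3.14, 3.14, 3.14, 3.14].

INTERFACE

Orientations are given as [roll, pitch, yaw] about the fixed x, y, z axes, in that order (R = Rz(yaw) Ry(pitch) Rx(roll)).
In Python, from cell import robot gives the robot as it stands. The module is installed in compiled form; this text tells all that it offers.
- The arm moves only by the tool arm_command, never from a script. Its argument "moves" is a list of rows, each a list of 3 entries, a list of its own where there are three numbers: the shift along the tool's x, y, z in m, then the turn, a rotation vector about the tool's x, y, z in rad, then the finger opening in m, from 0 to 0.0918. In form: [[[dx, dy, dz], [ax, ay, az], claw], ...]. A call has exactly 5 rows; each row is the pose to reach, as a shift and turn from the pose commanded when the call began, along the tool's axes at that moment; what a row does not reach only later rows make up. A row lasts 1/10 s, in which the tool goes at most 50 mm and 8.59 degrees, less where a joint would pass 70% of its speed; a pose out of reach is approached as far as the arm can. A call with a gripper value outside its range is refused whole. The fingers move at their own pace and stop on an object; "squeeze" is the grip in N (left out, the last holds). Time passes only in rows, so rows that repeat a pose let the fingers close, or fill a call up. It gives the time, the measured TCP pose, the force, the opening and the grip force at its end, in the units of the state.
- robot.observe(): the state, without advancing time (a new reading comes with each control period).
- robot.read_camera(name): name is "scene" or "top" or "wrist"; returns the picture (400x640x3 uint8, red, green, blue); there is no depth.
- robot.camera_model(name): a dict with "fx", "fy", "cx", "cy" (pixels), "R" (3x3) and "t" (3): a world point X has camera coordinates R X + t. Camera axes: x right, y down, z forward; pixel columns grow to the right and rows downward; lengths in m; the calibration is good to about 2 mm. A picture is of the moment at which its call begins: read the wrist's pose just before it. camera_model takes no time and is no camera call; for the wrist camera it gives the pose at the moment of the call.
- robot.hand_in(): hands the job in; it is judged then, once.
The state is a dict: "time": time; "qpos": joint angles; "qvel": joint speeds; "joint_efforts": joint torques, N m; "tool_pos": TCP position; "tool_rot": TCP orientation; "contact_force": force on the tool from outside, world axes, zero at the start; "torque": the same for the moment, N m; "opening": finger opening in m; "grip_force": force on a finger pad.
Only numpy, scipy, OpenCV 4.12 (cv2) and the standard library are available. Lean on these libraries where they do the work, as an engineer would, in place of code of your own. Each camera call takes 0.05 s, during which the arm holds its last target. There are 200 camera calls.

## Working session

There is one attempt and no reset: what is moved stays moved. The work goes in short steps, Python scripts to look and compute and a tool call to move; the robot and the scene stay as the last step left them, time stands still between calls to the robot, and variables do not carry over. Pictures are saved under pics/ and viewed, at most 14 in all, crops included, and the job is handed in when it is done.

Besides the shell and the picture viewer there is one more tool, called after "Call:" as name(argument=value, ...), one argument or row to a line, values as JSON. arm_command: Moves the arm, as the interface text tells. Its arguments: {"type":"object","properties":{"moves":{"type":"array"},"squeeze":{"type":"number"}},"required":["moves"]}

```bash
mkdir -p pics
cat > h.py <<'E'
import numpy as np, cv2
from cell import robot
def snap(n,f):
    im=robot.read_camera(n); cv2.imwrite('pics/'+f,im[:,:,::-1]); return im
def ray(n,u,v,z,m=None):
    m=m or robot.camera_model(n); R=np.array(m['R']);t=np.array(m['t'])
    d=R.T@np.array([(u-m['cx'])/m['fx'],(v-m['cy'])/m['fy'],1]); c=-R.T@t
    return c+d*(z-c[2])/d[2]
E
python3 - <<'E'
from h import *
snap('top','t0.png'); snap('scene','s0.png')
print(robot.observe()); print(robot.camera_model('top')); print(robot.camera_model('scene'))
E
```

```text
{'time': 0.1, 'qpos': array([ 1.05301523e+00,  3.42661136e-01,  1.52489692e+00,  2.13324192e-06,
        1.27541339e+00, -1.46039656e-01]), 'qvel': array([-0.0001746 , -0.00140671, -0.00417405, -0.00041762, -0.00018651,
       -0.00082904]), 'joint_efforts': array([ 1.68895349e-03, -4.32004917e+01, -2.44696462e+01,  7.20232632e-02,
        5.25958801e-02, -4.47040054e-05]), 'tool_pos': array([0.19052013, 0.48882858, 0.22611884]), 'tool_rot': array([-3.14022884e+00, -2.02661240e-04,  2.76985045e+00]), 'contact_force': array([-0.96628259,  0.42725467, -0.52687322]), 'torque': array([0.03228146, 0.04749165, 0.00231196]), 'grip_force': 0.0, 'opening': 0.09231169696199404}
{'fx': 368.0500264610353, 'fy': 368.0500264610353, 'cx': 320.42473251623034, 'cy': 203.83954934004907, 'R': array([[-0.35503273, -0.93482852,  0.00688546],
       [-0.72987116,  0.2725759 , -0.62688952],
       [ 0.58415739, -0.22759179, -0.77907773]]), 't': array([0.29580473, 0.40637287, 1.67244756])}
{'fx': 394.55524538567823, 'fy': 394.55524538567823, 'cx': 316.6951788583534, 'cy': 195.45052741990725, 'R': array([[ 0.72819806, -0.68535588,  0.00386165],
       [-0.29809377, -0.32179138, -0.89866034],
       [ 0.61714479,  0.65325158, -0.43862818]]), 't': array([-0.30756384,  0.21352818,  1.14253036])}
```

View pics/t0.png

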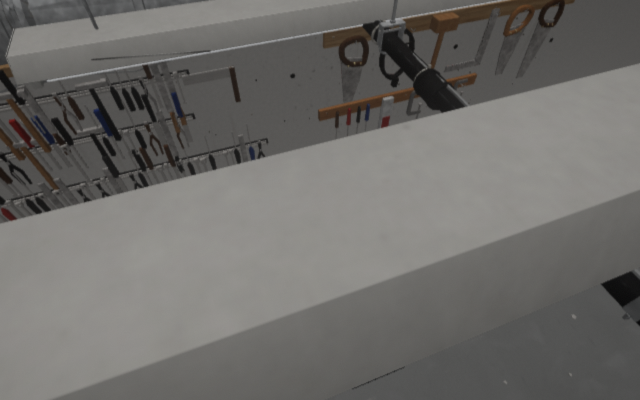

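View pics/s0.png

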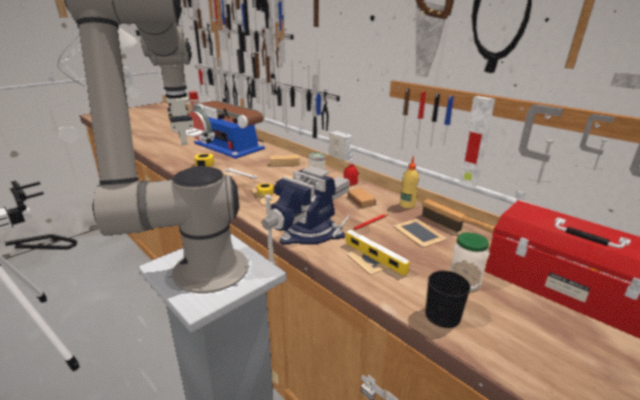

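The top view is blocked by a beam. The scene view shows the vice (300,210), level (375,250), jar (470,260), and possible tape measures at (204,158) and (265,188). Next, the wrist view and an enlarged scene crop.

Run:
```python
from h import *
snap('wrist','w0.png')
im=cv2.imread('pics/s0.png')[130:330,140:500]; cv2.imwrite('pics/s0c.png',cv2.resize(im,(800,444),interpolation=cv2.INTER_CUBIC))
m=robot.camera_model('wrist');print(m)
for n in('scene','top','wrist'):
    m=robot.camera_model(n);print(n,-np.array(m['R']).T@m['t'])
for p in [(204,160),(265,190),(375,255),(360,198),(420,232),(470,280),(285,160),(240,175),(300,235)]: print(p,ray('scene',*p,0.02).round(3))
```

```text
{'fx': 293.9083458096934, 'fy': 293.9083458096934, 'cx': 321.5764543143969, 'cy': 202.01548388766307, 'R': array([[ 0.36371994,  0.9315078 , -0.00101216],
       [ 0.90342757, -0.35249043,  0.24406786],
       [ 0.22699434, -0.08968676, -0.96975763]]), 't': array([-0.5248051 , -0.03067568,  0.38875644])}
scene [-0.41748785 -0.88843892  0.69422302]
top [-0.57535241  0.54639458  1.55568081]
wrist [0.13034983 0.51291346 0.38395528]
(204, 160) [0.401 0.76  0.02 ]
(265, 190) [0.413 0.293 0.02 ]
(375, 255) [ 0.381 -0.297  0.02 ]
(360, 198) [ 0.638 -0.014  0.02 ]
(420, 232) [ 0.592 -0.314  0.02 ]
(470, 280) [ 0.478 -0.548  0.02 ]
(285, 160) [0.684 0.499 0.02 ]
(240, 175) [0.425 0.49  0.02 ]
(300, 235) [ 0.292 -0.06   0.02 ]
```

View pics/w0.png

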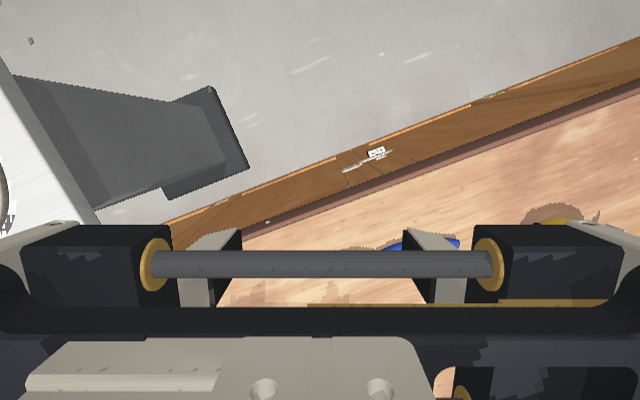

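View pics/s0c.png

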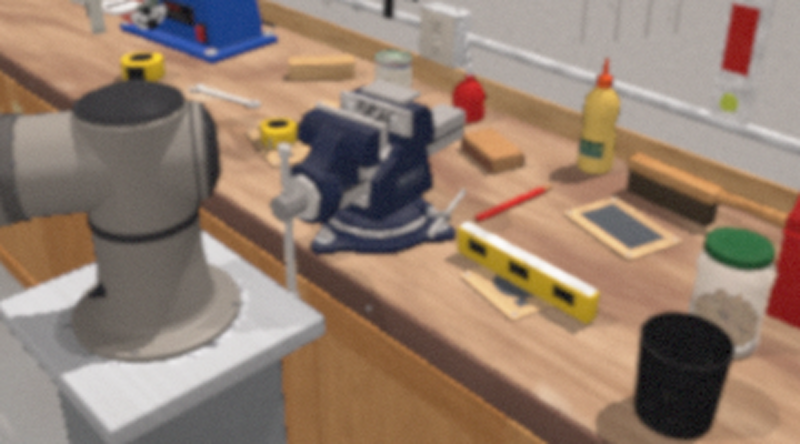

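Scene crop: small tape measure on a board at full-frame (265,188), a larger tape at (204,158), level on the round-outline board at (375,255), empty block board at (420,232), and sanding block beyond the vice at (360,198). A wooden block at (285,160) is a decoy. The robot hides the left side, so I'll swing the wrist camera out over it.

Call:
arm_command(
  moves=[
    [[0,0,-0.05],[0,0,0.14],0.09],
    [[0,0,-0.1],[0,0,0.28],0.09],
    [[0,0,-0.14],[0,0,0.42],0.09],
    [[0,0,-0.14],[0,0,0.56],0.09],
    [[0,0,-0.14],[0,0,0.7],0.09],
  ],
)

```text
time: 0.65
tool_pos: [0.1909, 0.4894, 0.368]
tool_rot: [3.139, -0.001, 2.064]
contact_force: [-0.4, -0.3, -0.3]
opening: 0.0899
grip_force: 0.0
```

Call:
arm_command(
  moves=[
    [[0,0,0],[0,0,0.14],0.09],
    [[0,0,0],[0,0,0.28],0.09],
    [[0,0,0],[0,0,0.42],0.09],
    [[0,0,0],[0,0,0.56],0.09],
    [[0,0,0],[0,0,0.7],0.09],
  ],
)

```text
time: 1.15
tool_pos: [0.1906, 0.489, 0.3664]
tool_rot: [-3.141, 0.001, 1.364]
contact_force: [-0.6, 0.0, 0.9]
opening: 0.0899
grip_force: 0.0
```

Call:
arm_command(
  moves=[
    [[0,0,0],[0,0,0.14],0.09],
    [[0,0,0],[0,0,0.28],0.09],
    [[0,0,0],[0,0,0.42],0.09],
    [[0,0,0],[0,0,0.56],0.09],
    [[0,0,0],[0,0,0.7],0.09],
  ],
)

```text
time: 1.65
tool_pos: [0.1907, 0.489, 0.3664]
tool_rot: [3.141, 0.001, 0.664]
contact_force: [0.3, -0.4, 0.4]
opening: 0.09
grip_force: 0.0
```

Run:
```python
from h import *
import json
m=robot.camera_model('wrist'); snap('wrist','w1.png'); print(m)
import pickle; pickle.dump(m,open('w1.pkl','wb'))
s=robot.observe(); print(s['time'],s['tool_pos'],s['tool_rot'],s['qpos'])
```

```text
{'fx': 293.9083458096934, 'fy': 293.9083458096934, 'cx': 321.5764543143969, 'cy': 202.01548388766307, 'R': array([[ 6.15925742e-01, -7.87804177e-01,  2.42497092e-04],
       [-7.63888365e-01, -5.97152415e-01,  2.44711175e-01],
       [-1.92639678e-01, -1.50909153e-01, -9.69595989e-01]]), 't': array([0.26760385, 0.37327444, 0.63478953])}
1.7 [0.1906954  0.4890009  0.36640102] [3.14126318e+00 6.11130490e-04 6.57014766e-01] [ 1.05292931e+00  2.75935042e-01  1.23961688e+00 -6.84145828e-05
  1.62673165e+00  1.96670697e+00]
```

View pics/w1.png

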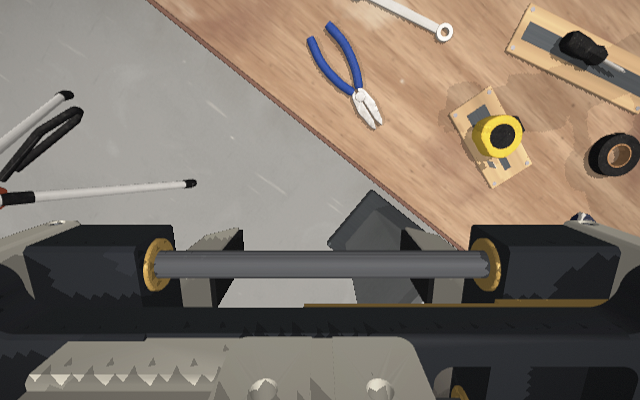

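Wrist view: tape measure on the driver board at (498,137), driver on the level board at (583,47), black tape roll at (613,155), pliers and a wrench as clutter. I'll move closer and square up.

Call:
arm_command(
  moves=[
    [[-0.02,0.04,-0.02],[0,0,0.14],0.09],
    [[-0.04,0.08,-0.04],[0,0,0.28],0.09],
    [[-0.06,0.12,-0.05],[0,0,0.42],0.09],
    [[-0.08,0.16,-0.05],[0,0,0.56],0.09],
    [[-0.087,0.2,-0.05],[0,0,0.657],0.09],
  ],
)

```text
time: 2.2
tool_pos: [0.2459, 0.2765, 0.4173]
tool_rot: [-3.141, -0.001, 0.012]
contact_force: [0.0, -0.3, 1.4]
opening: 0.0902
grip_force: 0.0
```

Call:
arm_command(
  moves=[
    [[0,0,0],[0,0,0],0.09],
    [[0,0,0],[0,0,0],0.09],
    [[0,0,0],[0,0,0],0.09],
    [[0,0,0],[0,0,0],0.09],
    [[0,0,0],[0,0,0],0.09],
  ],
)

```text
time: 2.7
tool_pos: [0.2463, 0.2791, 0.4165]
tool_rot: [3.141, 0.001, 0.015]
contact_force: [1.1, -0.8, -0.0]
opening: 0.09
grip_force: 0.0
```

```bash
cat >> h.py <<'E'
import pickle
def wsnap(name):
    s=robot.observe(); m=robot.camera_model('wrist'); im=snap('wrist',name+'.png'); pickle.dump(m,open(name+'.pkl','wb'))
    print(s['time'],s['tool_pos'].round(4),s['tool_rot'].round(4),s['qpos'].round(2)); return im
E
python3 -c "
from h import *
wsnap('w2')"
```

```text
2.7 [0.2463 0.2791 0.4165] [3.1414e+00 6.0000e-04 1.5500e-02] [ 0.64 -0.04  1.47  0.    1.71  2.2 ]
```

View pics/w2.png

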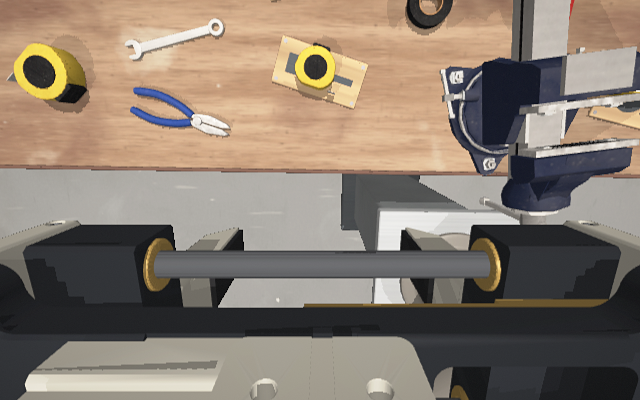

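Small tape on driver board at (316,66) and the larger decoy tape at (48,72), so the small one is confirmed. I'll move forward to see the driver and level board.

Call:
arm_command(
  moves=[
    [[0.04,0,0],[0,0,0],0.09],
    [[0.08,0,0],[0,0,0],0.09],
    [[0.12,0,0.0],[0,0,0],0.09],
    [[0.16,0,0.0],[0,0,0],0.09],
    [[0.2,-0.0,0],[0,0,0.0],0.09],
  ],
)

```text
time: 3.25
tool_pos: [0.4481, 0.2814, 0.4164]
tool_rot: [-3.142, 0.0, 0.014]
contact_force: [0.1, 0.7, 0.2]
opening: 0.0901
grip_force: 0.0
```

Call:
arm_command(
  moves=[
    [[0,0,0],[0,0,0],0.09],
    [[0,0,0],[0,0,0],0.09],
    [[0,0,0],[0,0,0],0.09],
    [[0,0,0],[0,0,0],0.09],
    [[0,0,0],[0,0,0],0.09],
  ],
)

```text
time: 3.75
tool_pos: [0.4458, 0.2812, 0.4176]
tool_rot: [-3.141, -0.001, 0.014]
contact_force: [0.1, 0.1, 0.2]
opening: 0.0901
grip_force: 0.0
```

```bash
python3 -c "
from h import *
im=wsnap('w3')
a=im[0:200,:,::-1]; b=cv2.imread('pics/w2.png')[20:130,240:400]
o=np.zeros((600,800,3),np.uint8)
o[:250]=cv2.resize(a,(800,250),interpolation=3); o[252:600,:506]=cv2.resize(b,(506,348),interpolation=3)
cv2.imwrite('pics/w3c.png',o)"
```

```text
3.75 [0.4458 0.2812 0.4176] [-3.141e+00 -1.300e-03  1.390e-02] [0.42 0.28 1.1  0.   1.76 1.97]
```

View pics/w3c.png

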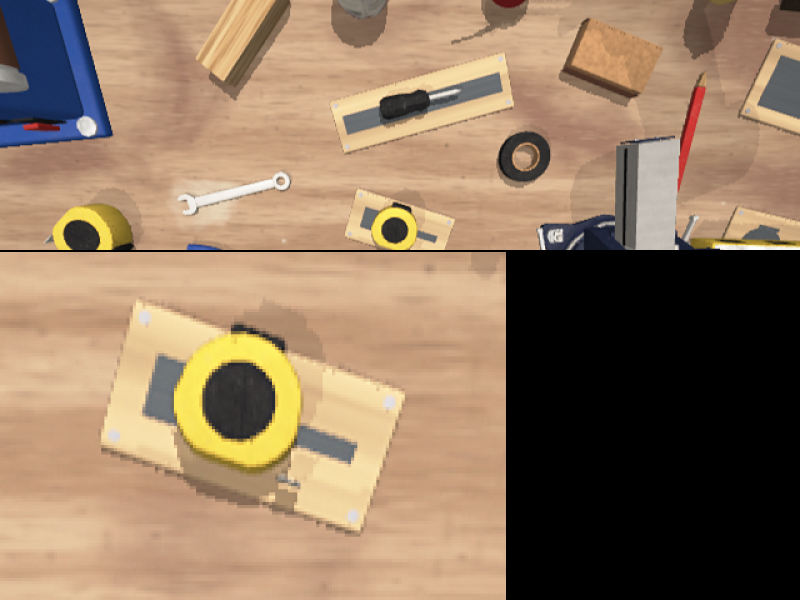

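Clear view: driver on the level board (handle pointing left/+y), tape on the driver board with its blade towards the lower right, sanding block at (610,60) in the composite and black roll at (524,157). Now the right side.

Call:
arm_command(
  moves=[
    [[0,0.05,0],[0,0,0],0.09],
    [[0,0.1,0],[0,0,0],0.09],
    [[0,0.15,0],[0,0,0],0.09],
    [[0,0.2,0],[0,0,0],0.09],
    [[0,0.25,0],[0,0,0.0],0.09],
  ],
)

```text
time: 4.3
tool_pos: [0.4491, 0.0294, 0.4172]
tool_rot: [3.142, -0.001, 0.014]
contact_force: [0.4, 0.7, 0.2]
opening: 0.0901
grip_force: 0.0
```

Call:
arm_command(
  moves=[
    [[0,0.05,0],[0,0,0],0.09],
    [[0,0.1,0],[0,0,0],0.09],
    [[-0.03,0.15,0],[0,0,0],0.09],
    [[-0.06,0.2,0],[0,0,0],0.09],
    [[-0.1,0.25,0],[0,0,0.0],0.09],
  ],
)

```text
time: 4.8
tool_pos: [0.3699, -0.1971, 0.4168]
tool_rot: [3.141, -0.001, 0.013]
contact_force: [0.2, -0.9, 0.4]
opening: 0.0899
grip_force: 0.0
```

Call:
arm_command(
  moves=[
    [[-0.03,0,0],[0,0,0],0.09],
    [[-0.05,0,0],[0,0,0],0.09],
    [[-0.05,0,0],[0,0,0],0.09],
    [[-0.05,0,0],[0,0,0],0.09],
    [[-0.05,0,0],[0,0,0],0.09],
  ],
)

```text
time: 5.3
tool_pos: [0.3218, -0.1962, 0.4168]
tool_rot: [3.141, -0.001, 0.014]
contact_force: [0.6, -0.5, -0.5]
opening: 0.0897
grip_force: 0.0
```

```bash
cat >> h.py <<'E'
def ortho(name,x0,x1,y0,y1,z,s=1000):
    # image up = +x, left = +y ; pixel = ((y1-y)*s,(x1-x)*s)
    m=pickle.load(open(name+'.pkl','rb')); im=cv2.imread('pics/'+name+'.png')
    R=np.array(m['R']);t=np.array(m['t'])
    V,U=np.mgrid[0:int((x1-x0)*s),0:int((y1-y0)*s)]
    P=np.stack([x1-V/s,y1-U/s,np.full(U.shape,z)],-1)@R.T+t
    return cv2.remap(im,(m['fx']*P[...,0]/P[...,2]+m['cx']).astype('f4'),(m['fy']*P[...,1]/P[...,2]+m['cy']).astype('f4'),1)
E
python3 -c "
from h import *
im=wsnap('w4')
a=ortho('w4',.25,.75,-.5,.1,.005); b=ortho('w3',.3,.75,0,.45,.005)
cv2.imwrite('pics/o4.png',a); cv2.imwrite('pics/o3.png',b)
"
```

```text
5.3 [ 0.3218 -0.1962  0.4168] [ 3.1415e+00 -6.0000e-04  1.3700e-02] [-0.75 -0.03  1.46  0.    1.71  0.81]
```

View pics/o4.png

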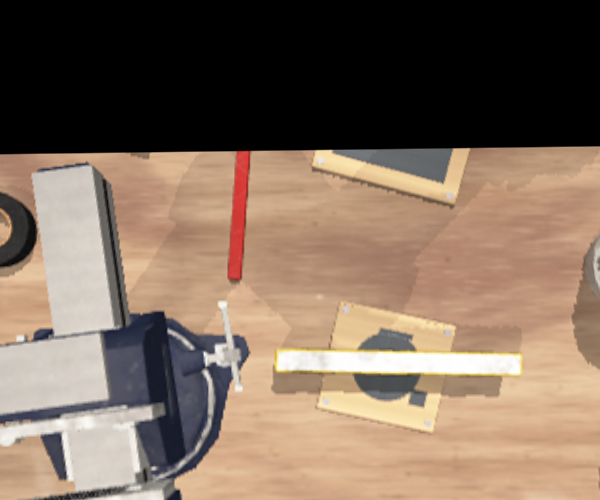

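View pics/o3.png

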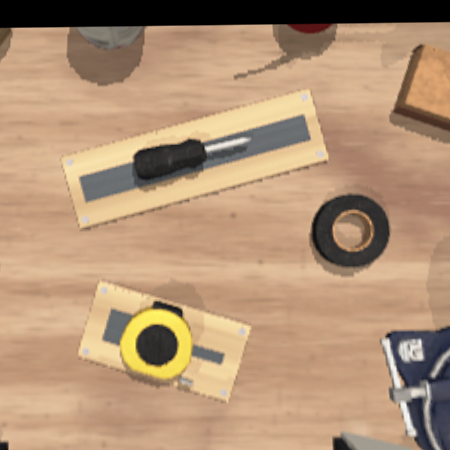

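Rectified views: all four boards and tools are located. In o4 the tape board centre is near (387,367), with the level across it. In o3 the level board is near (196,158), the driver board near (164,341) and the roll near (350,230). One more frame from further forward will cover the sanding block and its board, measured by segmentation.

Call:
arm_command(
  moves=[
    [[0.04,0,0],[0,0,0],0.09],
    [[0.08,0,0],[0,0,0],0.09],
    [[0.12,0,0],[0,0,0],0.09],
    [[0.15,0,0],[0,0,0],0.09],
    [[0.15,0,0],[0,0,0.0],0.09],
  ],
)

```text
time: 5.85
tool_pos: [0.4745, -0.1936, 0.4142]
tool_rot: [-3.139, 0.002, 0.016]
contact_force: [-0.2, -0.7, -0.9]
opening: 0.09
grip_force: 0.0
```

Call:
arm_command(
  moves=[
    [[0,0,0],[0,0,0],0.09],
    [[0,0,0],[0,0,0],0.09],
    [[0,0,0],[0,0,0],0.09],
    [[0,0,0],[0,0,0],0.09],
    [[0,0,0],[0,0,0],0.09],
  ],
)

```text
time: 6.35
tool_pos: [0.4707, -0.1946, 0.4172]
tool_rot: [3.141, -0.001, 0.012]
contact_force: [-0.1, -1.4, 0.0]
opening: 0.0899
grip_force: 0.0
```

Run:
```python
from h import *
wsnap('w5')
a=ortho('w5',.4,.8,-.5,.1,.005)
cv2.imwrite('pics/o5.png',a)
def rects(name,box,z,f,mn,show=3):
    x0,x1,y0,y1=box; im=ortho(name,x0,x1,y0,y1,z,2000); h=cv2.cvtColor(im,40).astype(int)
    mk=f(h[...,0],h[...,1],h[...,2],im.astype(int)).astype('u1'); mk=cv2.morphologyEx(mk,cv2.MORPH_OPEN,np.ones((5,5)))
    for c in sorted(cv2.findContours(mk,0,2)[0],key=cv2.contourArea)[::-1][:show]:
        if cv2.contourArea(c)<mn*4: continue
        (u,v),(w,hh),_=cv2.minAreaRect(c); p=cv2.boxPoints(cv2.minAreaRect(c))
        e=max((p[1]-p[0],p[2]-p[1]),key=np.linalg.norm); d=np.array([-e[1],-e[0]]); d=d if d[1]>0 else -d
        print(name,'x %.4f y %.4f'%(x1-v/2000,y1-u/2000),'size',round(w/2,1),round(hh/2,1),'yaw of long %.3f'%np.arctan2(-d[0],d[1]),'area',cv2.contourArea(c)/4)
print('ply hsv',cv2.cvtColor(ortho('w3',.3,.75,0,.45,.005),40)[[110,350,290],[300,230,150]], 'bench',cv2.cvtColor(ortho('w3',.3,.75,0,.45,.005),40)[[240,60],[100,200]])
dark=lambda h,s,v,b:(v<115)&(b[...,0]>b[...,2])&(v>50)
yel=lambda h,s,v,b:(h>22)&(h<34)&(s>160)&(v>120)
print('outline level');rects('w3',(.5,.68,.1,.42),.005,dark,200)
print('tape circle top');rects('w3',(.34,.48,.2,.36),.039,yel,200)
print('outline driver');rects('w3',(.34,.48,.2,.36),.005,dark,100)
print('outline tape');rects('w4',(.3,.46,-.36,-.21),.005,dark,100)
print('level top');rects('w4',(.33,.42,-.45,-.15),.048,lambda h,s,v,b:(s<60)&(v>170)|yel(h,s,v,b),500)
print('outline block');rects('w5',(.5,.75,-.42,-.1),.005,dark,500)
```

```text
6.35 [ 0.4707 -0.1946  0.4172] [ 3.1412e+00 -8.0000e-04  1.2200e-02] [-0.54  0.24  1.15  0.    1.75  1.02]
ply hsv [[ 20  83 243]
 [ 17  92 230]
 [ 13  98 183]] bench [[ 14  85 206]
 [ 14  85 200]]
outline level
w3 x 0.5922 y 0.2555 size 24.5 232.2 yaw of long 0.271 area 2814.25
tape circle top
w3 x 0.4103 y 0.2937 size 66.6 55.7 yaw of long -0.112 area 1215.875
outline driver
w3 x 0.4230 y 0.3335 size 18.7 30.7 yaw of long 1.292 area 455.75
w3 x 0.3958 y 0.2429 size 30.6 8.7 yaw of long -0.291 area 212.75
outline tape
w4 x 0.3648 y -0.2893 size 19.5 66.5 yaw of long -0.000 area 941.0
w4 x 0.4093 y -0.2873 size 14.5 49.5 yaw of long -0.000 area 484.375
level top
w4 x 0.3878 y -0.2906 size 224.1 18.1 yaw of long -0.016 area 3754.0
outline block
w5 x 0.6153 y -0.2964 size 114.0 66.5 yaw of long -0.264 area 7268.625
```

View pics/o5.png

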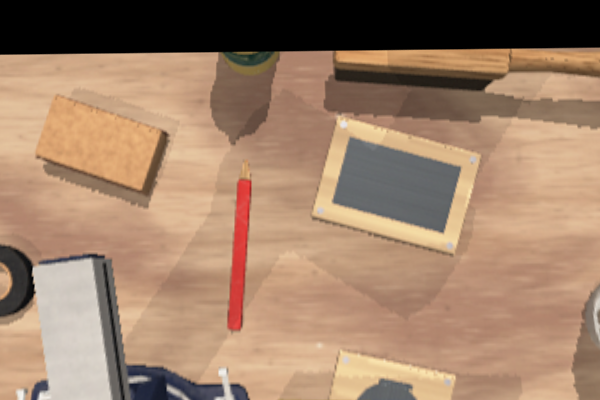

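The view shows the sanding block at (101,145), its board at (396,185), a red pencil and the slide-bar tip at about (70,260). The bar tip works out at x≈0.54, so the gripper body should clear it if I grip a little outward. Next, the fine poses of the block, tape and driver.

```bash
cat > m.py <<'E'
from h import *
def seg(name,box,z,f,mn=100):
    x0,x1,y0,y1=box; im=ortho(name,x0,x1,y0,y1,z,2000); h=cv2.cvtColor(im,40).astype(int)
    mk=f(h[...,0],h[...,1],h[...,2],im.astype(int)).astype('u1'); mk=cv2.morphologyEx(mk,cv2.MORPH_OPEN,np.ones((5,5)))
    cs=[c for c in cv2.findContours(mk,0,2)[0] if cv2.contourArea(c)>mn*4]
    for c in sorted(cs,key=cv2.contourArea)[::-1][:4]:
        r=cv2.minAreaRect(c); (u,v),(w,hh),_=r; p=cv2.boxPoints(r); cc,rad=cv2.minEnclosingCircle(c)
        e=max((p[1]-p[0],p[2]-p[1]),key=np.linalg.norm); d=np.array([-e[1],-e[0]]); d=d if d[1]>0 else -d
        print(name,'x %.4f y %.4f'%(x1-v/2000,y1-u/2000),'size',round(max(w,hh)/2,1),round(min(w,hh)/2,1),'yaw %.3f'%np.arctan2(-d[0],d[1]),'area',cv2.contourArea(c)/4,'circ %.4f %.4f r %.1f'%(x1-cc[1]/2000,y1-cc[0]/2000,rad/2))
    return im
dark=lambda h,s,v,b:(v<115)&(b[...,0]>b[...,2])&(v>50)
yel=lambda h,s,v,b:(h>22)&(h<34)&(s>120)&(v>100)
E
python3 - <<'E'
from m import *
im=ortho('w5',.6,.75,-.1,.1,.032);h=cv2.cvtColor(im,40)
print(h[[100,90,80],[100,110,90]],h[[20,130],[150,20]])
print('block'); seg('w5',(.58,.74,-.1,.08),.032,lambda h,s,v,b:(s>110)&(v>130),1000)
print('driver'); seg('w3',(.52,.66,.14,.36),.02,lambda h,s,v,b:(v<48),100)
im=seg('w3',(.52,.66,.14,.36),.02,lambda h,s,v,b:(v>120)&(s<40),10)
print('tape');im=seg('w2',(.34,.48,.2,.36),.039,yel,100); seg('w3',(.34,.48,.2,.36),.039,yel,100)
a=ortho('w3',.34,.46,.22,.36,.005,3000); b=ortho('w4',.32,.46,-.36,-.22,.005,3000)
c=ortho('w3',.52,.66,.14,.36,.02,2500);d=ortho('w5',.58,.74,-.1,.08,.032,1600)
o=np.zeros((600,800,3),np.uint8)
def put(i,y,x,hh,ww): i=cv2.resize(i,(ww,hh)); o[y:y+hh,x:x+ww]=i
put(a,0,0,300,350);put(b,0,360,350,350);put(c,352,0,248,390);put(d,352,400,240,270)
cv2.imwrite('pics/mix.png',o)
E
```

```text
[[ 15 122 222]
 [ 14 123 219]
 [ 15 119 229]] [[ 14  90 206]
 [ 12  90 195]]
block
w5 x 0.6517 y -0.0073 size 108.7 61.9 yaw -0.327 area 6546.375 circ 0.6517 -0.0073 r 60.9
driver
w3 x 0.5808 y 0.2789 size 67.5 12.4 yaw 0.240 area 610.875 circ 0.5823 0.2792 r 33.8
w3 x 0.5961 y 0.3003 size 26.8 6.7 yaw 0.213 area 117.75 circ 0.5960 0.3003 r 13.5
w3 x 0.6031 y 0.2661 size 29.8 6.5 yaw 0.252 area 110.25 circ 0.6025 0.2660 r 14.9
w3 x 0.6038 y 0.2239 size 46.4 7.8 yaw 0.237 area 298.875 circ 0.6043 0.2240 r 23.2
w3 x 0.6495 y 0.1495 size 5.0 5.0 yaw -0.000 area 22.875 circ 0.6494 0.1494 r 3.1
tape
w2 x 0.4131 y 0.2921 size 68.3 63.1 yaw -0.303 area 3384.25 circ 0.4100 0.2928 r 34.7
w3 x 0.4143 y 0.2924 size 67.7 62.0 yaw -0.284 area 3344.5 circ 0.4126 0.2929 r 34.7
```

View pics/mix.png

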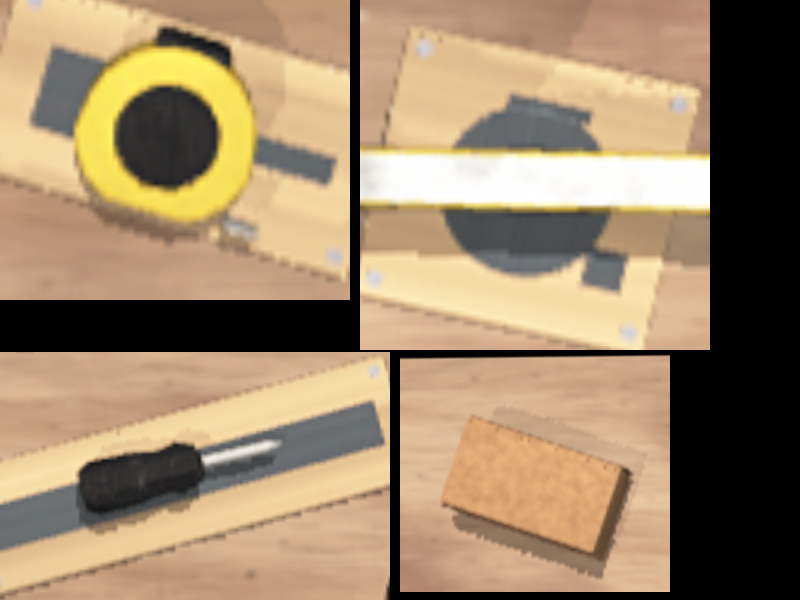

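The mix picture confirms the tape yaw at about -0.29 (aligned with the driver board) and the driver's handle at upper left on the level board. The round outline's centre is near (527,187) in its pane, and the block shows no overlap with anything. Next I check the bar tip from a second view and compute the moves.

```bash
cat >> h.py <<'E'
from scipy.spatial.transform import Rotation as Ro
def plan(*wps,pose=None):
    "waypoints (x,y,z,Y): prints tool-frame shift and turn about tool z for each leg"
    s=robot.observe()
    if pose is None: p=s['tool_pos']; Y=s['tool_rot'][2]; print('at',s['time'],p.round(4),s['tool_rot'].round(3),'open',round(s['opening'],4),'grip',s['grip_force'])
    else: p=np.array(pose[:3]);Y=pose[3]
    for w in wps:
        R=Ro.from_euler('xyz',[np.pi,0,Y]).as_matrix()
        print(w,'shift',(R.T@(np.array(w[:3])-p)).round(4),'turn',round(-(w[3]-Y),3)); p=np.array(w[:3]);Y=w[3]
E
python3 - <<'E'
from h import *
m=pickle.load(open('w3.pkl','rb'))
for p in [(492,116),(543,111)]: print(ray('wrist',*p,.135,m))
m5=pickle.load(open('w5.pkl','rb')); c=-np.array(m5['R']).T@m5['t']
for w in [(.535,.065),(.545,-.005)]:
    w=np.array([*w,.005]); print(c+(w-c)*(.135-c[2])/(.005-c[2]))
plan((.53,-.12,.41,.632),(.659,-.010,.36,1.25),(.659,-.010,.2,1.25),(.659,-.010,.009,1.25))
E
```

```text
[0.53194533 0.03756144 0.135     ]
[ 0.53979058 -0.03440656  0.135     ]
[0.53530125 0.00603112 0.135     ]
[ 0.54302045 -0.04800331  0.135     ]
at 6.4 [ 0.4708 -0.1946  0.4171] [ 3.141e+00 -1.000e-03  1.200e-02] open 0.0897 grip 0.0
(0.53, -0.12, 0.41, 0.632) shift [ 0.0601 -0.0738  0.0071] turn -0.62
(0.659, -0.01, 0.36, 1.25) shift [ 0.1691 -0.0125  0.05  ] turn -0.618
(0.659, -0.01, 0.2, 1.25) shift [ 0.   -0.    0.16] turn -0.0
(0.659, -0.01, 0.009, 1.25) shift [ 0.    -0.     0.191] turn -0.0
```

Call:
arm_command(
  moves=[
    [[0.012,-0.015,0],[0,0,-0.125],0.0915],
    [[0.024,-0.03,0],[0,0,-0.25],0.0915],
    [[0.036,-0.045,0],[0,0,-0.375],0.0915],
    [[0.048,-0.06,0.004],[0,0,-0.5],0.0915],
    [[0.06,-0.074,0.007],[0,0,-0.62],0.0915],
  ],
)

```text
time: 6.9
tool_pos: [0.5305, -0.1191, 0.4098]
tool_rot: [3.141, -0.0, 0.638]
contact_force: [-0.3, 0.1, -0.2]
opening: 0.0914
grip_force: 0.0
```

Call:
arm_command(
  moves=[
    [[0.034,-0.0025,0.01],[0,0,-0.124],0.0915],
    [[0.068,-0.005,0.02],[0,0,-0.248],0.0915],
    [[0.102,-0.0075,0.03],[0,0,-0.372],0.0915],
    [[0.136,-0.01,0.04],[0,0,-0.496],0.0915],
    [[0.169,-0.0125,0.05],[0,0,-0.618],0.0915],
  ],
)

```text
time: 7.4
tool_pos: [0.6599, -0.0088, 0.3594]
tool_rot: [3.141, -0.0, 1.256]
contact_force: [1.6, -1.1, 1.0]
opening: 0.0911
grip_force: 0.0
```

Call:
arm_command(
  moves=[
    [[0,0,0.04],[0,0,0],0.0915],
    [[0,0,0.08],[0,0,0],0.0915],
    [[0,0,0.12],[0,0,0],0.0915],
    [[0,0,0.16],[0,0,0],0.0915],
    [[0,0,0.16],[0,0,0],0.0915],
  ],
)

```text
time: 7.9
tool_pos: [0.6558, -0.0094, 0.1935]
tool_rot: [-3.13, 0.002, 1.251]
contact_force: [-0.5, 0.6, -0.1]
opening: 0.0913
grip_force: 0.0
```

```bash
python3 -c "
from h import *
plan((.659,-.010,.009,1.25))"
```

```text
at 7.9 [ 0.6558 -0.0094  0.1935] [-3.130e+00  2.000e-03  1.251e+00] open 0.0913 grip 0.0
(0.659, -0.01, 0.009, 1.25) shift [0.0004 0.0032 0.1845] turn 0.001
```

Call:
arm_command(
  moves=[
    [[0,0,0.03],[0,0,0],0.0915],
    [[0,0,0.06],[0,0,0],0.0915],
    [[0,0,0.09],[0,0,0],0.0915],
    [[0,0,0.11],[0,0,0],0.0915],
    [[0,0,0.12],[0,0,0],0.0915],
  ],
)

```text
time: 8.4
tool_pos: [0.6595, -0.0099, 0.08]
tool_rot: [3.141, -0.0, 1.251]
contact_force: [-0.1, -0.0, -1.1]
opening: 0.0915
grip_force: 0.0
```

Call:
arm_command(
  moves=[
    [[0,0,0],[0,0,0],0.0915],
    [[0,0,0.01],[0,0,0],0.0915],
    [[0,0,0.02],[0,0,0],0.0915],
    [[0,0,0.03],[0,0,0],0.0915],
    [[0,0,0.03],[0,0,0],0.0915],
  ],
)

```text
time: 8.9
tool_pos: [0.658, -0.0095, 0.048]
tool_rot: [-3.139, 0.0, 1.251]
contact_force: [-0.7, -0.6, -0.2]
opening: 0.0911
grip_force: 0.0
```

```bash
python3 -c "
from h import *
plan((.659,-.010,.009,1.25))"
```

```text
at 8.9 [ 0.658  -0.0095  0.048 ] [-3.139  0.     1.251] open 0.0911 grip 0.0
(0.659, -0.01, 0.009, 1.25) shift [-0.0001  0.0011  0.039 ] turn 0.001
```

Descend to z≈0.01, close, and check.

Call:
arm_command(
  moves=[
    [[0,0,0.01],[0,0,0],0.0915],
    [[0,0,0.02],[0,0,0],0.0915],
    [[0,0,0.03],[0,0,0],0.0915],
    [[0,0,0.038],[0,0,0],0.0915],
    [[0,0,0.038],[0,0,0],0.0915],
  ],
)

```text
time: 9.4
tool_pos: [0.6581, -0.0095, 0.0099]
tool_rot: [-3.139, 0.0, 1.251]
contact_force: [0.6, -0.0, 0.4]
opening: 0.0913
grip_force: 0.0
```

Call:
arm_command(
  moves=[
    [[0,0,0],[0,0,0],0.08],
    [[0,0,0],[0,0,0],0.07],
    [[0,0,0],[0,0,0],0.06],
    [[0,0,0],[0,0,0],0.05],
    [[0,0,0],[0,0,0],0.05],
  ],
  squeeze=25,
)

```text
time: 9.9
tool_pos: [0.6591, -0.0096, 0.0121]
tool_rot: [3.141, -0.0, 1.251]
contact_force: [-1.5, 0.2, 2.6]
opening: 0.0615
grip_force: 25.0
```

Call:
arm_command(
  moves=[
    [[0,0,0],[0,0,0],0.05],
    [[0,0,0],[0,0,0],0.05],
    [[0,0,0],[0,0,0],0.05],
    [[0,0,0],[0,0,0],0.05],
    [[0,0,0],[0,0,0],0.05],
  ],
)

```text
time: 10.4
tool_pos: [0.6591, -0.0096, 0.0121]
tool_rot: [3.141, -0.0, 1.251]
contact_force: [-2.9, 1.1, 5.3]
opening: 0.0616
grip_force: 25.0
```

```bash
python3 -c "
from h import *
plan((.659,-.0096,.15,1.251),(.62,-.08,.30,1.251),(.60,-.22,.30,1.307),(.6153,-.2964,.2,1.307),(.6153,-.2964,.06,1.307),(.6153,-.2964,.019,1.307))"
```

```text
at 10.4 [ 0.6591 -0.0096  0.0121] [ 3.141 -0.     1.251] open 0.0616 grip 25.000849664211273
(0.659, -0.0096, 0.15, 1.251) shift [-0.000e+00 -1.000e-04 -1.379e-01] turn -0.0
(0.62, -0.08, 0.3, 1.251) shift [-0.0791 -0.0149 -0.15  ] turn -0.0
(0.6, -0.22, 0.3, 1.307) shift [-0.1392  0.025   0.    ] turn -0.056
(0.6153, -0.2964, 0.2, 1.307) shift [-0.0698  0.0347  0.1   ] turn -0.0
(0.6153, -0.2964, 0.06, 1.307) shift [ 0.   -0.    0.14] turn -0.0
(0.6153, -0.2964, 0.019, 1.307) shift [ 0.    -0.     0.041] turn -0.0
```

Call:
arm_command(
  moves=[
    [[0,0,-0.02],[0,0,0],0.05],
    [[0,0,-0.05],[0,0,0],0.05],
    [[0,0,-0.08],[0,0,0],0.05],
    [[0,0,-0.11],[0,0,0],0.05],
    [[0,0,-0.138],[0,0,0],0.05],
  ],
)

```text
time: 10.9
tool_pos: [0.6592, -0.0098, 0.1505]
tool_rot: [3.141, -0.0, 1.251]
contact_force: [0.5, 0.6, -1.0]
opening: 0.0619
grip_force: 25.0
```

Call:
arm_command(
  moves=[
    [[-0.01,-0.002,-0.03],[0,0,0],0.05],
    [[-0.025,-0.005,-0.06],[0,0,0],0.05],
    [[-0.04,-0.008,-0.09],[0,0,0],0.05],
    [[-0.06,-0.012,-0.12],[0,0,0],0.05],
    [[-0.079,-0.015,-0.15],[0,0,0],0.05],
  ],
)

```text
time: 11.4
tool_pos: [0.6196, -0.0806, 0.3003]
tool_rot: [-3.141, 0.0, 1.251]
contact_force: [0.1, -0.9, -0.7]
opening: 0.0618
grip_force: 25.0
```

Call:
arm_command(
  moves=[
    [[-0.028,0.005,0],[0,0,-0.01],0.05],
    [[-0.056,0.01,0],[0,0,-0.02],0.05],
    [[-0.084,0.015,0],[0,0,-0.03],0.05],
    [[-0.112,0.02,0],[0,0,-0.04],0.05],
    [[-0.139,0.025,0],[0,0,-0.056],0.05],
  ],
)

```text
time: 11.9
tool_pos: [0.5998, -0.2211, 0.2991]
tool_rot: [-3.141, -0.0, 1.307]
contact_force: [0.3, 0.1, -1.3]
opening: 0.0617
grip_force: 25.0
```

Call:
arm_command(
  moves=[
    [[-0.014,0.007,0.02],[0,0,0],0.05],
    [[-0.028,0.014,0.04],[0,0,0],0.05],
    [[-0.042,0.021,0.06],[0,0,0],0.05],
    [[-0.06,0.03,0.085],[0,0,0],0.05],
    [[-0.07,0.035,0.1],[0,0,0],0.05],
  ],
)

```text
time: 12.4
tool_pos: [0.6149, -0.2976, 0.1967]
tool_rot: [-3.139, -0.001, 1.306]
contact_force: [-0.3, 0.1, -1.4]
opening: 0.062
grip_force: 25.0
```

Call:
arm_command(
  moves=[
    [[0,0,0.03],[0,0,0],0.05],
    [[0,0,0.07],[0,0,0],0.05],
    [[0,0,0.11],[0,0,0],0.05],
    [[0,0,0.14],[0,0,0],0.05],
    [[0,0,0.14],[0,0,0],0.05],
  ],
)

```text
time: 12.9
tool_pos: [0.6128, -0.2946, 0.0543]
tool_rot: [-3.132, -0.003, 1.307]
contact_force: [-0.4, 0.5, 0.1]
opening: 0.0614
grip_force: 25.0
```

```bash
python3 -c "
from h import *
plan((.6153,-.2964,.019,1.307))"
```

```text
at 12.9 [ 0.6128 -0.2946  0.0543] [-3.132e+00 -3.000e-03  1.307e+00] open 0.0614 grip 24.999709725379944
(0.6153, -0.2964, 0.019, 1.307) shift [-0.001   0.0029  0.0353] turn -0.0
```

Call:
arm_command(
  moves=[
    [[0,0,0.01],[0,0,0],0.05],
    [[0,0,0.02],[0,0,0],0.05],
    [[0,0,0.03],[0,0,0],0.05],
    [[0,0,0.038],[0,0,0],0.05],
    [[0,0,0.04],[0,0,0],0.05],
  ],
)

```text
time: 13.4
tool_pos: [0.6151, -0.2962, 0.0188]
tool_rot: [-3.14, -0.0, 1.307]
contact_force: [-0.6, 0.4, -1.6]
opening: 0.062
grip_force: 25.0
```

Call:
arm_command(
  moves=[
    [[0,0,0],[0,0,0],0.05],
    [[0,0,0.001],[0,0,0],0.06],
    [[0,0,0.001],[0,0,0],0.065],
    [[0,0,0.001],[0,0,0],0.075],
    [[0,0,0.001],[0,0,0],0.0915],
  ],
)

```text
time: 13.9
tool_pos: [0.6158, -0.2966, 0.0191]
tool_rot: [3.141, 0.0, 1.307]
contact_force: [0.0, 0.0, -0.1]
opening: 0.0766
grip_force: 0.0
```

Call:
arm_command(
  moves=[
    [[0,0,0],[0,0,0],0.0915],
    [[0,0,-0.03],[0,0,0],0.0915],
    [[0,0,-0.07],[0,0,0],0.0915],
    [[0,0,-0.12],[0,0,0],0.0915],
    [[0,0,-0.17],[0,0,0],0.0915],
  ],
)

```text
time: 14.4
tool_pos: [0.6151, -0.2962, 0.1903]
tool_rot: [-3.141, -0.0, 1.307]
contact_force: [0.3, 0.4, -0.5]
opening: 0.0915
grip_force: 0.0
```

```bash
python3 -c "
from h import *
plan((.55,-.25,.35,1.307),(.388,-.2906,.25,1.555),(.388,-.2906,.08,1.555),(.388,-.2906,.017,1.555))"
```

```text
at 14.4 [ 0.6151 -0.2962  0.1903] [-3.141 -0.     1.307] open 0.0915 grip 0.0
(0.55, -0.25, 0.35, 1.307) shift [ 0.0276 -0.0749 -0.1597] turn -0.0
(0.388, -0.2906, 0.25, 1.555) shift [-0.0814 -0.1458  0.1   ] turn -0.248
(0.388, -0.2906, 0.08, 1.555) shift [ 0.   -0.    0.17] turn -0.0
(0.388, -0.2906, 0.017, 1.555) shift [ 0.    -0.     0.063] turn -0.0
```

Block placed. Now go left to the driver.

```bash
python3 -c "
from h import *
plan((.58,-.23,.30,1.307),(.56,-.05,.33,1.45),(.56,.13,.33,1.65),(.59,.28,.25,1.81),(.59,.28,.08,1.81),(.59,.28,.012,1.81))"
```

```text
at 14.4 [ 0.6151 -0.2962  0.1903] [-3.141 -0.     1.307] open 0.0915 grip 0.0
(0.58, -0.23, 0.3, 1.307) shift [ 0.0548 -0.0512 -0.1097] turn -0.0
(0.56, -0.05, 0.33, 1.45) shift [ 0.1686 -0.0662 -0.03  ] turn -0.143
(0.56, 0.13, 0.33, 1.65) shift [ 0.1787 -0.0217 -0.    ] turn -0.2
(0.59, 0.28, 0.25, 1.81) shift [0.1472 0.0418 0.08  ] turn -0.16
(0.59, 0.28, 0.08, 1.81) shift [ 0.   -0.    0.17] turn -0.0
(0.59, 0.28, 0.012, 1.81) shift [ 0.    -0.     0.068] turn -0.0
```

Call:
arm_command(
  moves=[
    [[0.01,-0.01,-0.02],[0,0,0],0.07],
    [[0.02,-0.02,-0.045],[0,0,0],0.07],
    [[0.03,-0.03,-0.07],[0,0,0],0.07],
    [[0.043,-0.04,-0.09],[0,0,0],0.07],
    [[0.055,-0.051,-0.11],[0,0,0],0.07],
  ],
)

```text
time: 14.9
tool_pos: [0.5803, -0.2295, 0.2999]
tool_rot: [3.141, -0.0, 1.307]
contact_force: [1.1, -0.7, 0.3]
opening: 0.0698
grip_force: 0.0
```

Call:
arm_command(
  moves=[
    [[0.034,-0.013,-0.006],[0,0,-0.03],0.07],
    [[0.068,-0.026,-0.012],[0,0,-0.06],0.07],
    [[0.1,-0.04,-0.018],[0,0,-0.09],0.07],
    [[0.135,-0.053,-0.024],[0,0,-0.12],0.07],
    [[0.169,-0.066,-0.03],[0,0,-0.143],0.07],
  ],
)

```text
time: 15.4
tool_pos: [0.5606, -0.0482, 0.3292]
tool_rot: [3.141, -0.0, 1.451]
contact_force: [1.5, 0.2, -0.4]
opening: 0.0699
grip_force: 0.0
```

Call:
arm_command(
  moves=[
    [[0.036,-0.004,0],[0,0,-0.04],0.07],
    [[0.072,-0.008,0],[0,0,-0.08],0.07],
    [[0.108,-0.013,0],[0,0,-0.12],0.07],
    [[0.144,-0.017,0],[0,0,-0.16],0.07],
    [[0.179,-0.022,0],[0,0,-0.2],0.07],
  ],
)

```text
time: 15.9
tool_pos: [0.5606, 0.1322, 0.329]
tool_rot: [3.141, -0.0, 1.652]
contact_force: [0.0, -0.2, 0.2]
opening: 0.0701
grip_force: 0.0
```

Call:
arm_command(
  moves=[
    [[0.03,0.008,0.016],[0,0,-0.03],0.07],
    [[0.06,0.016,0.032],[0,0,-0.06],0.07],
    [[0.09,0.025,0.048],[0,0,-0.1],0.07],
    [[0.12,0.033,0.064],[0,0,-0.13],0.07],
    [[0.147,0.042,0.08],[0,0,-0.16],0.07],
  ],
)

```text
time: 16.4
tool_pos: [0.591, 0.2821, 0.2483]
tool_rot: [3.141, -0.0, 1.812]
contact_force: [-0.5, 0.2, 0.0]
opening: 0.0706
grip_force: 0.0
```

Call:
arm_command(
  moves=[
    [[0,0,0.04],[0,0,0],0.06],
    [[0,0,0.09],[0,0,0],0.06],
    [[0,0,0.13],[0,0,0],0.06],
    [[0,0,0.16],[0,0,0],0.06],
    [[0,0,0.17],[0,0,0],0.06],
  ],
)

```text
time: 16.9
tool_pos: [0.589, 0.2799, 0.075]
tool_rot: [-3.135, 0.001, 1.81]
contact_force: [0.1, -0.2, 0.6]
opening: 0.0599
grip_force: 0.0
```

```bash
python3 -c "
from h import *
plan((.59,.28,.012,1.81))"
```

```text
at 16.9 [0.589  0.2799 0.075 ] [-3.135e+00  1.000e-03  1.810e+00] open 0.0599 grip 0.0
(0.59, 0.28, 0.012, 1.81) shift [-0.0001  0.001   0.063 ] turn -0.0
```

Call:
arm_command(
  moves=[
    [[0,0,0.015],[0,0,0],0.06],
    [[0,0,0.03],[0,0,0],0.06],
    [[0,0,0.05],[0,0,0],0.06],
    [[0,0,0.062],[0,0,0],0.06],
    [[0,0,0.069],[0,0,0],0.06],
  ],
)

```text
time: 17.4
tool_pos: [0.591, 0.2805, 0.0091]
tool_rot: [-3.141, -0.0, 1.81]
contact_force: [0.2, -0.3, -1.2]
opening: 0.06
grip_force: 0.0
```

Call:
arm_command(
  moves=[
    [[0,0,0],[0,0,0],0.06],
    [[0,0,0],[0,0,0],0.05],
    [[0,0,0],[0,0,0],0.04],
    [[0,0,0],[0,0,0],0.03],
    [[0,0,0],[0,0,0],0.02],
  ],
  squeeze=20,
)

```text
time: 17.9
tool_pos: [0.5913, 0.2806, 0.0103]
tool_rot: [3.141, -0.0, 1.81]
contact_force: [-1.2, -0.0, 0.5]
opening: 0.0325
grip_force: 0.1
```

Call:
arm_command(
  moves=[
    [[0,0,0],[0,0,0],0.02],
    [[0,0,0],[0,0,0],0.02],
    [[0,0,0],[0,0,0],0.02],
    [[0,0,0],[0,0,0],0.02],
    [[0,0,0],[0,0,0],0.02],
  ],
)

```text
time: 18.4
tool_pos: [0.5911, 0.2806, 0.0101]
tool_rot: [3.141, -0.0, 1.81]
contact_force: [-1.6, -0.5, 5.6]
opening: 0.0284
grip_force: 20.0
```

```bash
python3 -c "
from h import *
yaw=-.291; d=np.array([-np.sin(yaw),np.cos(yaw)])*.0225
print(d)
c=np.array([.495,.235])+d
plan((.59,.28,.09,1.81),(*c,.09,1.28),(*c,.0085,1.28))"
```

```text
[0.00645548 0.02155404]
at 18.4 [0.5911 0.2806 0.0101] [ 3.141 -0.     1.81 ] open 0.0284 grip 19.95024996169377
(0.59, 0.28, 0.09, 1.81) shift [-0.0003 -0.0012 -0.0799] turn -0.0
(np.float64(0.5014554823315022), np.float64(0.2565540424948004), 0.09, 1.28) shift [-0.0018 -0.0916 -0.    ] turn 0.53
(np.float64(0.5014554823315022), np.float64(0.2565540424948004), 0.0085, 1.28) shift [ 0.     -0.      0.0815] turn -0.0
```

Call:
arm_command(
  moves=[
    [[0,0,-0.015],[0,0,0],0.02],
    [[0,0,-0.03],[0,0,0],0.02],
    [[0,0,-0.05],[0,0,0],0.02],
    [[0,0,-0.07],[0,0,0],0.02],
    [[0,-0.001,-0.08],[0,0,0],0.02],
  ],
)

```text
time: 18.9
tool_pos: [0.5914, 0.2807, 0.0929]
tool_rot: [3.137, -0.0, 1.81]
contact_force: [0.1, -1.2, -0.3]
opening: 0.0287
grip_force: 19.9
```

Call:
arm_command(
  moves=[
    [[0,-0.018,0],[0,0,0.11],0.02],
    [[-0.001,-0.036,0],[0,0,0.22],0.02],
    [[-0.001,-0.055,0],[0,0,0.33],0.02],
    [[-0.002,-0.074,0],[0,0,0.44],0.02],
    [[-0.002,-0.092,0],[0,0,0.53],0.02],
  ],
)

```text
time: 19.4
tool_pos: [0.5004, 0.2563, 0.0901]
tool_rot: [3.141, -0.0, 1.275]
contact_force: [0.4, 0.7, -0.9]
opening: 0.0284
grip_force: 19.9
```

Call:
arm_command(
  moves=[
    [[0,0,0.02],[0,0,0],0.02],
    [[0,0,0.04],[0,0,0],0.02],
    [[0,0,0.06],[0,0,0],0.02],
    [[0,0,0.075],[0,0,0],0.02],
    [[0,0,0.082],[0,0,0],0.02],
  ],
)

```text
time: 19.9
tool_pos: [0.5005, 0.2563, 0.0067]
tool_rot: [-3.14, 0.001, 1.28]
contact_force: [-0.1, -0.5, -0.1]
opening: 0.0284
grip_force: 19.9
```

Call:
arm_command(
  moves=[
    [[0,0,0.001],[0,0,0],0.02],
    [[0,0,0.001],[0,0,0],0.035],
    [[0,0,0.001],[0,0,0],0.045],
    [[0,0,0.001],[0,0,0],0.055],
    [[0,0,0.001],[0,0,0],0.06],
  ],
)

```text
time: 20.4
tool_pos: [0.5015, 0.2567, 0.0073]
tool_rot: [3.141, -0.001, 1.28]
contact_force: [-0.8, -0.9, 0.6]
opening: 0.0544
grip_force: 0.0
```

Call:
arm_command(
  moves=[
    [[0,0,-0.02],[0,0,0],0.06],
    [[0,0,-0.06],[0,0,0],0.06],
    [[0,0,-0.11],[0,0,0],0.06],
    [[0,0,-0.16],[0,0,0],0.06],
    [[0,0,-0.2],[0,0,0],0.06],
  ],
)

```text
time: 20.9
tool_pos: [0.5015, 0.2567, 0.2102]
tool_rot: [3.139, -0.002, 1.28]
contact_force: [0.3, -0.4, 0.2]
opening: 0.0601
grip_force: 0.0
```

```bash
python3 -c "
from h import *
plan((.50,.15,.35,1.35),(.47,-.05,.38,1.45),(.42,-.22,.36,1.52),(.388,-.2906,.2,1.555),(.388,-.2906,.08,1.555),(.388,-.2906,.015,1.555))"
```

```text
at 20.9 [0.5015 0.2567 0.2102] [ 3.139e+00 -2.000e-03  1.280e+00] open 0.0601 grip 0.0
(0.5, 0.15, 0.35, 1.35) shift [-0.1026  0.0292 -0.1398] turn -0.07
(0.47, -0.05, 0.38, 1.45) shift [-0.2017  0.0145 -0.03  ] turn -0.1
(0.42, -0.22, 0.36, 1.52) shift [-0.1748 -0.0292  0.02  ] turn -0.07
(0.388, -0.2906, 0.2, 1.555) shift [-0.0721 -0.0284  0.16  ] turn -0.035
(0.388, -0.2906, 0.08, 1.555) shift [ 0.   -0.    0.12] turn -0.0
(0.388, -0.2906, 0.015, 1.555) shift [ 0.    -0.     0.065] turn -0.0
```

Call:
arm_command(
  moves=[
    [[-0.02,0.006,-0.035],[0,0,-0.014],0.05],
    [[-0.04,0.012,-0.07],[0,0,-0.028],0.05],
    [[-0.06,0.018,-0.1],[0,0,-0.042],0.05],
    [[-0.08,0.024,-0.12],[0,0,-0.056],0.05],
    [[-0.103,0.029,-0.14],[0,0,-0.07],0.05],
  ],
)

```text
time: 21.4
tool_pos: [0.4992, 0.1489, 0.3482]
tool_rot: [3.14, -0.001, 1.351]
contact_force: [0.8, -0.8, -0.4]
opening: 0.0499
grip_force: 0.0
```

Call:
arm_command(
  moves=[
    [[-0.04,0.003,-0.006],[0,0,-0.02],0.05],
    [[-0.08,0.006,-0.012],[0,0,-0.04],0.05],
    [[-0.12,0.009,-0.018],[0,0,-0.06],0.05],
    [[-0.16,0.012,-0.024],[0,0,-0.08],0.05],
    [[-0.202,0.0145,-0.03],[0,0,-0.1],0.05],
  ],
)

```text
time: 21.9
tool_pos: [0.4686, -0.052, 0.3773]
tool_rot: [3.141, -0.0, 1.451]
contact_force: [0.8, -0.3, 0.1]
opening: 0.05
grip_force: 0.0
```

Call:
arm_command(
  moves=[
    [[-0.035,-0.006,0.004],[0,0,-0.014],0.05],
    [[-0.07,-0.012,0.008],[0,0,-0.028],0.05],
    [[-0.105,-0.018,0.012],[0,0,-0.042],0.05],
    [[-0.14,-0.024,0.016],[0,0,-0.056],0.05],
    [[-0.175,-0.029,0.02],[0,0,-0.07],0.05],
  ],
)

```text
time: 22.4
tool_pos: [0.4185, -0.2221, 0.3569]
tool_rot: [3.141, 0.0, 1.52]
contact_force: [-0.6, -0.5, -0.5]
opening: 0.0501
grip_force: 0.0
```

Call:
arm_command(
  moves=[
    [[-0.02,-0.008,0.035],[0,0,-0.01],0.05],
    [[-0.04,-0.016,0.07],[0,0,-0.02],0.05],
    [[-0.06,-0.024,0.11],[0,0,-0.03],0.05],
    [[-0.072,-0.0285,0.14],[0,0,-0.035],0.05],
    [[-0.072,-0.0285,0.16],[0,0,-0.035],0.05],
  ],
)

```text
time: 22.9
tool_pos: [0.3858, -0.2921, 0.1946]
tool_rot: [-3.14, -0.001, 1.553]
contact_force: [0.0, 0.1, 0.7]
opening: 0.0498
grip_force: 0.0
```

Call:
arm_command(
  moves=[
    [[0,0,0.03],[0,0,0],0.05],
    [[0,0,0.06],[0,0,0],0.05],
    [[0,0,0.09],[0,0,0],0.05],
    [[0,0,0.11],[0,0,0],0.05],
    [[0,0,0.12],[0,0,0],0.05],
  ],
)

```text
time: 23.4
tool_pos: [0.3866, -0.2907, 0.0752]
tool_rot: [-3.14, -0.002, 1.555]
contact_force: [-0.2, -0.1, 0.0]
opening: 0.0502
grip_force: 0.0
```

```bash
python3 -c "
from h import *
plan((.388,-.2906,.018,1.555))"
```

```text
at 23.4 [ 0.3866 -0.2907  0.0752] [-3.140e+00 -2.000e-03  1.555e+00] open 0.0502 grip 0.0
(0.388, -0.2906, 0.018, 1.555) shift [0.0001 0.0014 0.0572] turn -0.0
```

Call:
arm_command(
  moves=[
    [[0,0.001,0.015],[0,0,0],0.05],
    [[0,0.001,0.03],[0,0,0],0.05],
    [[0,0.001,0.045],[0,0,0],0.05],
    [[0,0.001,0.055],[0,0,0],0.05],
    [[0,0.001,0.059],[0,0,0],0.05],
  ],
)

```text
time: 23.9
tool_pos: [0.3882, -0.2914, 0.0174]
tool_rot: [-3.141, -0.0, 1.555]
contact_force: [0.2, 0.3, -0.6]
opening: 0.0498
grip_force: 0.0
```

Call:
arm_command(
  moves=[
    [[0,0,0],[0,0,0],0.05],
    [[0,0,0],[0,0,0],0.04],
    [[0,0,0],[0,0,0],0.03],
    [[0,0,0],[0,0,0],0.02],
    [[0,0,0],[0,0,0],0.01],
  ],
  squeeze=30,
)

```text
time: 24.4
tool_pos: [0.3883, -0.2915, 0.018]
tool_rot: [3.141, 0.0, 1.555]
contact_force: [-3.6, -0.1, 1.2]
opening: 0.0223
grip_force: 1.1
```

Call:
arm_command(
  moves=[
    [[0,0,0],[0,0,0],0.01],
    [[0,0,0],[0,0,0],0.01],
    [[0,0,0],[0,0,0],0.01],
    [[0,0,0],[0,0,0],0.01],
    [[0,0,0],[0,0,0],0.01],
  ],
)

```text
time: 24.9
tool_pos: [0.3883, -0.2915, 0.018]
tool_rot: [3.141, 0.0, 1.555]
contact_force: [-1.3, 0.3, 6.1]
opening: 0.0219
grip_force: 30.0
```

```bash
python3 -c "
from h import *
plan((.388,-.2906,.2,1.555),(.42,-.22,.36,1.555),(.47,-.05,.38,1.65),(.52,.14,.36,1.75),(.5922,.2555,.2,1.842),(.5922,.2555,.06,1.842),(.5922,.2555,.02,1.842))"
```

```text
at 24.9 [ 0.3883 -0.2915  0.018 ] [3.141 0.    1.555] open 0.0219 grip 30.000731348991394
(0.388, -0.2906, 0.2, 1.555) shift [ 0.0008 -0.0003 -0.182 ] turn -0.0
(0.42, -0.22, 0.36, 1.555) shift [ 0.0711  0.0309 -0.16  ] turn -0.0
(0.47, -0.05, 0.38, 1.65) shift [ 0.1708  0.0473 -0.02  ] turn -0.095
(0.52, 0.14, 0.36, 1.75) shift [0.1854 0.0649 0.02  ] turn -0.1
(0.5922, 0.2555, 0.2, 1.842) shift [0.1008 0.0916 0.16  ] turn -0.092
(0.5922, 0.2555, 0.06, 1.842) shift [ 0.   -0.    0.14] turn -0.0
(0.5922, 0.2555, 0.02, 1.842) shift [ 0.   -0.    0.04] turn -0.0
```

Call:
arm_command(
  moves=[
    [[0,0,-0.02],[0,0,0],0.01],
    [[0,0,-0.06],[0,0,0],0.01],
    [[0,0,-0.1],[0,0,0],0.01],
    [[0,0,-0.14],[0,0,0],0.01],
    [[0,0,-0.182],[0,0,0],0.01],
  ],
)

```text
time: 25.4
tool_pos: [0.3877, -0.2908, 0.2006]
tool_rot: [-3.141, -0.001, 1.555]
contact_force: [1.4, -1.6, -2.1]
opening: 0.0216
grip_force: 30.0
```

Call:
arm_command(
  moves=[
    [[0,0,-0.04],[0,0,0],0.01],
    [[0.01,0.005,-0.08],[0,0,0],0.01],
    [[0.03,0.015,-0.12],[0,0,0],0.01],
    [[0.05,0.023,-0.15],[0,0,0],0.01],
    [[0.072,0.031,-0.16],[0,0,0],0.01],
  ],
)

```text
time: 25.9
tool_pos: [0.4212, -0.2197, 0.3626]
tool_rot: [3.138, 0.003, 1.554]
contact_force: [0.2, -0.5, -3.3]
opening: 0.0219
grip_force: 30.0
```

Call:
arm_command(
  moves=[
    [[0.034,0.009,-0.004],[0,0,-0.019],0.01],
    [[0.068,0.019,-0.008],[0,0,-0.038],0.01],
    [[0.102,0.028,-0.012],[0,0,-0.057],0.01],
    [[0.137,0.038,-0.016],[0,0,-0.076],0.01],
    [[0.171,0.047,-0.02],[0,0,-0.095],0.01],
  ],
)

```text
time: 26.4
tool_pos: [0.4701, -0.0481, 0.3792]
tool_rot: [-3.14, -0.001, 1.651]
contact_force: [1.1, 0.1, -2.7]
opening: 0.0216
grip_force: 30.0
```

Call:
arm_command(
  moves=[
    [[0.037,0.013,0.004],[0,0,-0.02],0.01],
    [[0.074,0.026,0.008],[0,0,-0.04],0.01],
    [[0.111,0.039,0.012],[0,0,-0.06],0.01],
    [[0.148,0.052,0.016],[0,0,-0.08],0.01],
    [[0.185,0.065,0.02],[0,0,-0.1],0.01],
  ],
)

```text
time: 26.9
tool_pos: [0.5203, 0.1416, 0.3588]
tool_rot: [-3.14, -0.0, 1.751]
contact_force: [-0.0, 0.0, -1.8]
opening: 0.0217
grip_force: 30.0
```

Call:
arm_command(
  moves=[
    [[0.022,0.02,0.03],[0,0,-0.02],0.01],
    [[0.044,0.04,0.06],[0,0,-0.04],0.01],
    [[0.066,0.06,0.1],[0,0,-0.06],0.01],
    [[0.088,0.08,0.13],[0,0,-0.08],0.01],
    [[0.101,0.0915,0.16],[0,0,-0.092],0.01],
  ],
)

```text
time: 27.4
tool_pos: [0.5924, 0.2573, 0.1967]
tool_rot: [-3.139, -0.001, 1.844]
contact_force: [0.1, 0.0, -1.5]
opening: 0.0221
grip_force: 30.0
```

Call:
arm_command(
  moves=[
    [[0,0,0.03],[0,0,0],0.01],
    [[0,0,0.07],[0,0,0],0.01],
    [[0,0,0.1],[0,0,0],0.01],
    [[0,0,0.13],[0,0,0],0.01],
    [[0,0,0.14],[0,0,0],0.01],
  ],
)

```text
time: 27.9
tool_pos: [0.5898, 0.2548, 0.0553]
tool_rot: [-3.134, 0.0, 1.842]
contact_force: [-0.1, -1.3, -2.1]
opening: 0.022
grip_force: 30.0
```

```bash
python3 -c "
from h import *
plan((.5922,.2555,.019,1.842))"
```

```text
at 27.9 [0.5898 0.2548 0.0553] [-3.134  0.     1.842] open 0.022 grip 29.999640583992004
(0.5922, 0.2555, 0.019, 1.842) shift [-0.      0.0025  0.0363] turn -0.0
```

Call:
arm_command(
  moves=[
    [[0,0,0.01],[0,0,0],0.01],
    [[0,0,0.02],[0,0,0],0.01],
    [[0,0,0.03],[0,0,0],0.01],
    [[0,0,0.037],[0,0,0],0.01],
    [[0,0,0.04],[0,0,0],0.01],
  ],
)

```text
time: 28.4
tool_pos: [0.5922, 0.2555, 0.0193]
tool_rot: [-3.141, -0.0, 1.842]
contact_force: [-0.6, -0.2, -3.5]
opening: 0.0217
grip_force: 30.0
```

Call:
arm_command(
  moves=[
    [[0,0,0],[0,0,0],0.01],
    [[0,0,0.001],[0,0,0],0.02],
    [[0,0,0.001],[0,0,0],0.03],
    [[0,0,0.001],[0,0,0],0.04],
    [[0,0,0.001],[0,0,0],0.05],
  ],
)

```text
time: 28.9
tool_pos: [0.5927, 0.2557, 0.0193]
tool_rot: [3.14, -0.0, 1.842]
contact_force: [0.9, -0.5, 0.3]
opening: 0.0416
grip_force: 0.0
```

Call:
arm_command(
  moves=[
    [[0,0,0],[0,0,0],0.05],
    [[0,0,-0.03],[0,0,0],0.05],
    [[0,0,-0.07],[0,0,0],0.07],
    [[0,0,-0.12],[0,0,0],0.09],
    [[0,0,-0.16],[0,0,0],0.0915],
  ],
)

```text
time: 29.4
tool_pos: [0.5927, 0.2557, 0.1817]
tool_rot: [3.139, -0.0, 1.842]
contact_force: [0.4, 0.8, -0.3]
opening: 0.0693
grip_force: 0.0
```

```bash
python3 -c "
from h import *
plan((.45,.285,.25,1.4),(.4125,.2925,.12,1.28),(.4125,.2925,.07,1.28),(.4125,.2925,.012,1.28))"
```

```text
at 29.4 [0.5927 0.2557 0.1817] [ 3.139 -0.     1.842] open 0.0693 grip 0.0
(0.45, 0.285, 0.25, 1.4) shift [ 0.0664 -0.1296 -0.0683] turn 0.442
(0.4125, 0.2925, 0.12, 1.28) shift [ 0.001  -0.0382  0.13  ] turn 0.12
(0.4125, 0.2925, 0.07, 1.28) shift [ 0.   -0.    0.05] turn -0.0
(0.4125, 0.2925, 0.012, 1.28) shift [ 0.    -0.     0.058] turn -0.0
```

Call:
arm_command(
  moves=[
    [[0.013,-0.026,-0.02],[0,0,0.09],0.0915],
    [[0.026,-0.052,-0.04],[0,0,0.18],0.0915],
    [[0.04,-0.078,-0.06],[0,0,0.27],0.0915],
    [[0.053,-0.104,-0.068],[0,0,0.36],0.0915],
    [[0.066,-0.129,-0.068],[0,0,0.442],0.0915],
  ],
)

```text
time: 29.9
tool_pos: [0.4498, 0.285, 0.2486]
tool_rot: [3.139, -0.002, 1.396]
contact_force: [0.4, 0.2, 0.1]
opening: 0.0915
grip_force: 0.0
```

Call:
arm_command(
  moves=[
    [[0,-0.01,0.02],[0,0,0.03],0.0915],
    [[0,-0.02,0.05],[0,0,0.06],0.0915],
    [[0,-0.03,0.08],[0,0,0.09],0.0915],
    [[0.001,-0.0375,0.11],[0,0,0.12],0.0915],
    [[0.001,-0.0375,0.13],[0,0,0.12],0.0915],
  ],
)

```text
time: 30.4
tool_pos: [0.4119, 0.2918, 0.1152]
tool_rot: [-3.14, 0.001, 1.28]
contact_force: [-0.5, -0.4, -0.3]
opening: 0.0915
grip_force: 0.0
```

Call:
arm_command(
  moves=[
    [[0,0,0.01],[0,0,0],0.0915],
    [[0,0,0.02],[0,0,0],0.0915],
    [[0,0,0.04],[0,0,0],0.0915],
    [[0,0,0.05],[0,0,0],0.0915],
    [[0,0,0.05],[0,0,0],0.0915],
  ],
)

```text
time: 30.9
tool_pos: [0.4133, 0.2917, 0.066]
tool_rot: [-3.14, 0.001, 1.28]
contact_force: [-0.2, -1.3, 1.0]
opening: 0.0916
grip_force: 0.0
```

```bash
python3 -c "
from h import *
plan((.4135,.2925,.012,1.28))"
```

```text
at 30.9 [0.4133 0.2917 0.066 ] [-3.14e+00  1.00e-03  1.28e+00] open 0.0916 grip 0.0
(0.4135, 0.2925, 0.012, 1.28) shift [ 0.0008 -0.      0.054 ] turn -0.0
```

Call:
arm_command(
  moves=[
    [[0,0,0.015],[0,0,0],0.0915],
    [[0.001,0,0.03],[0,0,0],0.0915],
    [[0.001,0,0.04],[0,0,0],0.0915],
    [[0.001,0,0.05],[0,0,0],0.0915],
    [[0.001,0,0.055],[0,0,0],0.0915],
  ],
)

```text
time: 31.4
tool_pos: [0.4139, 0.2929, 0.0113]
tool_rot: [-3.141, 0.0, 1.28]
contact_force: [1.0, -0.5, -0.8]
opening: 0.0911
grip_force: 0.0
```

Call:
arm_command(
  moves=[
    [[0,0,0],[0,0,0],0.085],
    [[0,0,0],[0,0,0],0.075],
    [[0,0,0],[0,0,0],0.065],
    [[0,0,0],[0,0,0],0.055],
    [[0,0,0],[0,0,0],0.055],
  ],
  squeeze=20,
)

```text
time: 31.9
tool_pos: [0.414, 0.2931, 0.0121]
tool_rot: [3.141, -0.001, 1.28]
contact_force: [-0.5, 0.3, 2.0]
opening: 0.0627
grip_force: 20.0
```

Call:
arm_command(
  moves=[
    [[0,0,0],[0,0,0],0.055],
    [[0,0,0],[0,0,0],0.055],
    [[0,0,0],[0,0,0],0.055],
    [[0,0,0],[0,0,0],0.055],
    [[0,0,0],[0,0,0],0.055],
  ],
)

```text
time: 32.4
tool_pos: [0.414, 0.2931, 0.0121]
tool_rot: [3.141, -0.0, 1.28]
contact_force: [-1.5, -0.4, 4.7]
opening: 0.0626
grip_force: 20.0
```

```bash
python3 -c "
from h import *
plan((.4135,.2925,.12,1.28),(.45,.24,.30,1.28),(.47,.05,.38,1.35),(.45,-.13,.38,1.37),(.384,-.287,.25,1.37),(.384,-.287,.06,1.37),(.384,-.287,.014,1.37))"
```

```text
at 32.4 [0.414  0.2931 0.0121] [ 3.141 -0.     1.28 ] open 0.0626 grip 20.043393535888754
(0.4135, 0.2925, 0.12, 1.28) shift [-0.0007 -0.0003 -0.1079] turn -0.0
(0.45, 0.24, 0.3, 1.28) shift [-0.0398  0.05   -0.18  ] turn -0.0
(0.47, 0.05, 0.38, 1.35) shift [-0.1763  0.0736 -0.08  ] turn -0.07
(0.45, -0.13, 0.38, 1.37) shift [-0.18    0.0199  0.    ] turn -0.02
(0.384, -0.287, 0.25, 1.37) shift [-0.167  -0.0334  0.13  ] turn -0.0
(0.384, -0.287, 0.06, 1.37) shift [ 0.   -0.    0.19] turn -0.0
(0.384, -0.287, 0.014, 1.37) shift [ 0.    -0.     0.046] turn -0.0
```

Call:
arm_command(
  moves=[
    [[0,0,-0.02],[0,0,0],0.055],
    [[0,0,-0.04],[0,0,0],0.055],
    [[0,0,-0.06],[0,0,0],0.055],
    [[0,0,-0.09],[0,0,0],0.055],
    [[0,0,-0.108],[0,0,0],0.055],
  ],
)

```text
time: 32.9
tool_pos: [0.4142, 0.293, 0.121]
tool_rot: [3.141, -0.001, 1.28]
contact_force: [-0.2, 0.7, -2.7]
opening: 0.063
grip_force: 20.0
```

Call:
arm_command(
  moves=[
    [[-0.005,0.005,-0.04],[0,0,0],0.055],
    [[-0.01,0.015,-0.08],[0,0,0],0.055],
    [[-0.02,0.03,-0.12],[0,0,0],0.055],
    [[-0.03,0.04,-0.15],[0,0,0],0.055],
    [[-0.04,0.05,-0.18],[0,0,0],0.055],
  ],
)

```text
time: 33.4
tool_pos: [0.4503, 0.2396, 0.3006]
tool_rot: [-3.141, 0.0, 1.28]
contact_force: [-0.1, -0.4, -4.1]
opening: 0.0625
grip_force: 20.0
```

Call:
arm_command(
  moves=[
    [[-0.035,0.015,-0.016],[0,0,-0.014],0.055],
    [[-0.07,0.03,-0.032],[0,0,-0.028],0.055],
    [[-0.106,0.045,-0.048],[0,0,-0.042],0.055],
    [[-0.141,0.06,-0.064],[0,0,-0.056],0.055],
    [[-0.176,0.0735,-0.08],[0,0,-0.07],0.055],
  ],
)

```text
time: 33.9
tool_pos: [0.4699, 0.049, 0.3796]
tool_rot: [-3.14, 0.0, 1.35]
contact_force: [1.2, -0.0, -3.7]
opening: 0.0626
grip_force: 20.0
```

Call:
arm_command(
  moves=[
    [[-0.036,0.004,0],[0,0,-0.004],0.055],
    [[-0.072,0.008,0],[0,0,-0.008],0.055],
    [[-0.108,0.012,0],[0,0,-0.012],0.055],
    [[-0.144,0.016,0],[0,0,-0.016],0.055],
    [[-0.18,0.02,0],[0,0,-0.02],0.055],
  ],
)

```text
time: 34.4
tool_pos: [0.4496, -0.1308, 0.379]
tool_rot: [-3.14, -0.0, 1.37]
contact_force: [1.4, -0.4, -2.3]
opening: 0.0627
grip_force: 20.0
```

Call:
arm_command(
  moves=[
    [[-0.034,-0.007,0.02],[0,0,0],0.055],
    [[-0.068,-0.014,0.05],[0,0,0],0.055],
    [[-0.1,-0.021,0.08],[0,0,0],0.055],
    [[-0.135,-0.028,0.11],[0,0,0],0.055],
    [[-0.167,-0.0335,0.13],[0,0,0],0.055],
  ],
)

```text
time: 34.9
tool_pos: [0.3823, -0.2868, 0.247]
tool_rot: [-3.138, -0.002, 1.369]
contact_force: [0.5, 0.6, -3.0]
opening: 0.0628
grip_force: 20.0
```

Call:
arm_command(
  moves=[
    [[0,0,0.04],[0,0,0],0.055],
    [[0,0,0.08],[0,0,0],0.055],
    [[0,0,0.12],[0,0,0],0.055],
    [[0,0,0.16],[0,0,0],0.055],
    [[0,0,0.19],[0,0,0],0.055],
  ],
)

```text
time: 35.4
tool_pos: [0.3829, -0.2854, 0.057]
tool_rot: [-3.139, -0.002, 1.37]
contact_force: [0.7, 0.1, -3.2]
opening: 0.0627
grip_force: 20.0
```

Call:
arm_command(
  moves=[
    [[0,0,0],[0,0,0],0.055],
    [[0,0,0],[0,0,0],0.055],
    [[0,0,0],[0,0,0],0.055],
    [[0,0,0],[0,0,0],0.055],
    [[0,0,0],[0,0,0],0.055],
  ],
)

```text
time: 35.9
tool_pos: [0.3847, -0.2869, 0.0609]
tool_rot: [3.14, 0.001, 1.37]
contact_force: [0.4, 0.6, -3.8]
opening: 0.0626
grip_force: 20.0
```

```bash
python3 -c "
from h import *
plan((.384,-.287,.014,1.37))"
```

```text
at 35.9 [ 0.3847 -0.2869  0.0609] [3.14e+00 1.00e-03 1.37e+00] open 0.0626 grip 19.970930973649956
(0.384, -0.287, 0.014, 1.37) shift [-0.0003 -0.0006  0.0469] turn -0.0
```

Call:
arm_command(
  moves=[
    [[0,0,0.012],[0,0,0],0.055],
    [[0,0,0.024],[0,0,0],0.055],
    [[0,0,0.036],[0,0,0],0.055],
    [[0,0,0.043],[0,0,0],0.055],
    [[0,0,0.047],[0,0,0],0.055],
  ],
)

```text
time: 36.4
tool_pos: [0.384, -0.2862, 0.0122]
tool_rot: [-3.141, -0.0, 1.37]
contact_force: [0.6, 0.3, -1.5]
opening: 0.0628
grip_force: 20.0
```

Call:
arm_command(
  moves=[
    [[0,0,0],[0,0,0],0.055],
    [[0,0,0.001],[0,0,0],0.065],
    [[0,0,0.001],[0,0,0],0.075],
    [[0,0,0.001],[0,0,0],0.085],
    [[0,0,0.001],[0,0,0],0.0915],
  ],
)

```text
time: 36.9
tool_pos: [0.3843, -0.2865, 0.012]
tool_rot: [3.141, 0.0, 1.37]
contact_force: [0.4, 0.6, 0.1]
opening: 0.0844
grip_force: 0.0
```

Call:
arm_command(
  moves=[
    [[0,0,0],[0,0,0],0.0915],
    [[0,0,-0.03],[0,0,0],0.0915],
    [[0,0,-0.07],[0,0,0],0.0915],
    [[0,0,-0.12],[0,0,0],0.0915],
    [[0,0,-0.17],[0,0,0],0.0915],
  ],
)

```text
time: 37.4
tool_pos: [0.3837, -0.2859, 0.1834]
tool_rot: [-3.141, -0.001, 1.37]
contact_force: [1.4, 0.1, 0.6]
opening: 0.0912
grip_force: 0.0
```

```bash
python3 -c "
from h import *
# view pose right: (.45,-.30,.417,Y=.0..)
plan((.40,-.27,.37,.75),(.42,-.26,.417,.1))"
```

```text
at 37.4 [ 0.3837 -0.2859  0.1834] [-3.141e+00 -1.000e-03  1.370e+00] open 0.0912 grip 0.0
(0.4, -0.27, 0.37, 0.75) shift [ 0.0189  0.0128 -0.1866] turn 0.62
(0.42, -0.26, 0.417, 0.1) shift [ 0.0215  0.0063 -0.047 ] turn 0.65
```

Call:
arm_command(
  moves=[
    [[0,0,-0.04],[0,0,0.12],0.09],
    [[0.005,0.003,-0.08],[0,0,0.24],0.09],
    [[0.01,0.006,-0.12],[0,0,0.37],0.09],
    [[0.015,0.009,-0.16],[0,0,0.5],0.09],
    [[0.019,0.013,-0.187],[0,0,0.62],0.09],
  ],
)

```text
time: 37.9
tool_pos: [0.4009, -0.2702, 0.3719]
tool_rot: [3.138, -0.0, 0.745]
contact_force: [0.9, -0.3, -0.5]
opening: 0.09
grip_force: 0.0
```

Call:
arm_command(
  moves=[
    [[0.004,0.001,-0.01],[0,0,0.13],0.09],
    [[0.008,0.002,-0.02],[0,0,0.26],0.09],
    [[0.012,0.004,-0.03],[0,0,0.39],0.09],
    [[0.016,0.005,-0.04],[0,0,0.52],0.09],
    [[0.0215,0.006,-0.047],[0,0,0.65],0.09],
  ],
)

```text
time: 38.4
tool_pos: [0.4205, -0.26, 0.4163]
tool_rot: [3.141, -0.0, 0.094]
contact_force: [-0.1, -0.1, 0.4]
opening: 0.0898
grip_force: 0.0
```

Run:
```python
from m import *
wsnap('w6')
cv2.imwrite('pics/o6.png',ortho('w6',.3,.75,-.55,.05,.005,1200))
print('block');seg('w6',(.5,.75,-.42,-.15),.037,lambda h,s,v,b:(s>115)&(v>130),1000)
print('tape');seg('w6',(.3,.47,-.38,-.2),.039,yel)
```

```text
38.4 [ 0.4205 -0.26    0.4163] [ 3.1413e+00 -4.0000e-04  9.4200e-02] [-0.71  0.21  1.19  0.    1.74  0.77]
block
w6 x 0.6157 y -0.2945 size 107.9 60.7 yaw -0.266 area 6333.5 circ 0.6162 -0.2944 r 60.7
tape
w6 x 0.3851 y -0.2875 size 68.1 62.4 yaw -0.219 area 3405.0 circ 0.3833 -0.2872 r 34.9
```

View pics/o6.png

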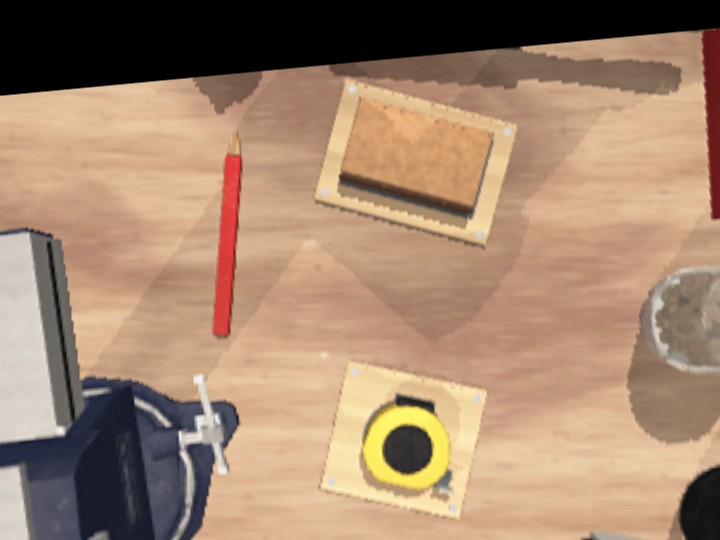

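Block and tape measure are centred on their outlines (board corners put the tape board at 0.3837, -0.2864; tape at 0.384, -0.287). Now the left side.

Call:
arm_command(
  moves=[
    [[0.003,-0.045,0],[0,0,0],0.09],
    [[0.006,-0.09,0],[0,0,0],0.09],
    [[0.009,-0.135,0],[0,0,0],0.09],
    [[0.012,-0.18,0],[0,0,0],0.09],
    [[0.015,-0.225,0],[0,0,0],0.09],
  ],
)

```text
time: 38.95
tool_pos: [0.4123, -0.0331, 0.4155]
tool_rot: [-3.141, -0.0, 0.102]
contact_force: [0.5, 0.6, 0.1]
opening: 0.0899
grip_force: 0.0
```

Call:
arm_command(
  moves=[
    [[0,-0.045,0],[0,0,0],0.09],
    [[0,-0.09,0],[0,0,0],0.09],
    [[0,-0.135,0],[0,0,0],0.09],
    [[0,-0.18,0],[0,0,0],0.09],
    [[0,-0.225,0],[0,0,0],0.09],
  ],
)

```text
time: 39.45
tool_pos: [0.3898, 0.1908, 0.4156]
tool_rot: [3.142, -0.0, 0.102]
contact_force: [0.9, 0.5, -0.6]
opening: 0.0902
grip_force: 0.0
```

Call:
arm_command(
  moves=[
    [[0,-0.03,0],[0,0,0],0.09],
    [[0,-0.06,0],[0,0,0],0.09],
    [[0,-0.08,0],[0,0,0],0.09],
    [[0,-0.08,0],[0,0,0],0.09],
    [[0,-0.08,0],[0,0,0],0.09],
  ],
)

```text
time: 39.95
tool_pos: [0.3824, 0.2685, 0.4154]
tool_rot: [3.141, 0.001, 0.102]
contact_force: [-0.2, 0.0, -0.7]
opening: 0.0898
grip_force: 0.0
```

Run:
```python
from m import *
wsnap('w7')
cv2.imwrite('pics/o7.png',ortho('w7',.3,.72,.05,.5,.005,1400))
print('outline driver');seg('w7',(.34,.47,.2,.37),.005,dark,300)
print('level');seg('w7',(.5,.68,.1,.4),.048,lambda h,s,v,b:(s<60)&(v>170)|yel(h,s,v,b),500)
print('outline level remains');seg('w7',(.5,.68,.1,.4),.005,dark,100)
print('shank');seg('w7',(.45,.54,.16,.3),.015,lambda h,s,v,b:(v>120)&(s<40),10)
```

```text
39.95 [0.3824 0.2685 0.4154] [3.1409e+00 5.0000e-04 1.0210e-01] [ 0.45  0.16  1.26 -0.    1.72  1.92]
outline driver
w7 x 0.4086 y 0.2852 size 119.7 31.4 yaw -0.290 area 2442.25 circ 0.4104 0.2852 r 60.4
level
w7 x 0.5933 y 0.2565 size 224.2 18.3 yaw 0.270 area 3776.5 circ 0.5925 0.2563 r 112.2
outline level remains
shank
w7 x 0.4843 y 0.2030 size 43.5 5.8 yaw -0.308 area 201.875 circ 0.4843 0.2030 r 21.7
```

View pics/o7.png

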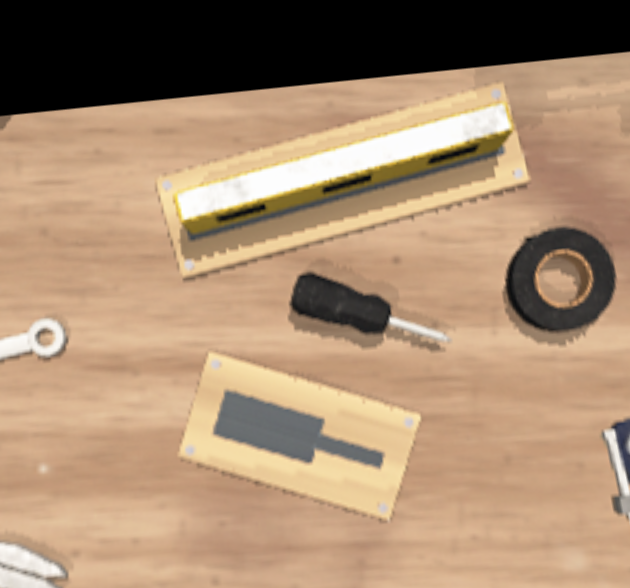

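The level is home within about 1 mm. The driver board is clear at (0.4086, 0.2852) and the parked driver is at (0.495, 0.236). The roll is untouched. Now the driver.

```bash
python3 -c "
from h import *
plan((.44,.262,.34,.70),(.5015,.2567,.22,1.28),(.5015,.2567,.06,1.28),(.5015,.2567,.0055,1.28),(.5015,.2567,.07,1.28),(.4153,.3055,.07,1.28),(.4153,.3055,.0115,1.28))"
```

```text
at 40.0 [0.3826 0.2681 0.4156] [3.141 0.    0.101] open 0.0897 grip 0.0
(0.44, 0.262, 0.34, 0.7) shift [0.0565 0.0118 0.0756] turn -0.599
(0.5015, 0.2567, 0.22, 1.28) shift [0.0436 0.0437 0.12  ] turn -0.58
(0.5015, 0.2567, 0.06, 1.28) shift [ 0.   -0.    0.16] turn -0.0
(0.5015, 0.2567, 0.0055, 1.28) shift [ 0.     -0.      0.0545] turn -0.0
(0.5015, 0.2567, 0.07, 1.28) shift [ 0.      0.     -0.0645] turn -0.0
(0.4153, 0.3055, 0.07, 1.28) shift [ 0.022  -0.0966 -0.    ] turn -0.0
(0.4153, 0.3055, 0.0115, 1.28) shift [ 0.     -0.      0.0585] turn -0.0
```

Call:
arm_command(
  moves=[
    [[0.011,0.002,0.015],[0,0,-0.12],0.06],
    [[0.022,0.004,0.03],[0,0,-0.24],0.06],
    [[0.034,0.007,0.045],[0,0,-0.36],0.06],
    [[0.045,0.009,0.06],[0,0,-0.48],0.06],
    [[0.0565,0.012,0.0755],[0,0,-0.599],0.06],
  ],
)

```text
time: 40.5
tool_pos: [0.4407, 0.261, 0.3399]
tool_rot: [3.141, -0.0, 0.703]
contact_force: [-0.7, 0.4, 0.5]
opening: 0.0604
grip_force: 0.0
```

Call:
arm_command(
  moves=[
    [[0.009,0.009,0.024],[0,0,-0.116],0.06],
    [[0.018,0.018,0.048],[0,0,-0.232],0.06],
    [[0.027,0.027,0.072],[0,0,-0.348],0.06],
    [[0.036,0.036,0.096],[0,0,-0.464],0.06],
    [[0.0435,0.0435,0.12],[0,0,-0.58],0.06],
  ],
)

```text
time: 41.0
tool_pos: [0.5023, 0.2555, 0.2195]
tool_rot: [3.141, -0.0, 1.282]
contact_force: [0.9, 0.5, -0.1]
opening: 0.0601
grip_force: 0.0
```

Call:
arm_command(
  moves=[
    [[0,0,0.03],[0,0,0],0.06],
    [[0,0,0.07],[0,0,0],0.06],
    [[0,0,0.11],[0,0,0],0.06],
    [[0,0,0.14],[0,0,0],0.06],
    [[0,0,0.16],[0,0,0],0.06],
  ],
)

```text
time: 41.5
tool_pos: [0.5006, 0.2552, 0.0581]
tool_rot: [-3.139, 0.002, 1.278]
contact_force: [1.1, 0.3, 0.4]
opening: 0.0601
grip_force: 0.0
```

Call:
arm_command(
  moves=[
    [[0,0,0],[0,0,0],0.06],
    [[0,0,0],[0,0,0],0.06],
    [[0,0,0],[0,0,0],0.06],
    [[0,0,0],[0,0,0],0.06],
    [[0,0,0],[0,0,0],0.06],
  ],
)

```text
time: 42.0
tool_pos: [0.5019, 0.2573, 0.0613]
tool_rot: [3.14, -0.001, 1.279]
contact_force: [0.4, -0.1, 0.6]
opening: 0.0599
grip_force: 0.0
```

```bash
python3 -c "
from h import *
plan((.5015,.2567,.007,1.28))"
```

```text
at 42.0 [0.5019 0.2573 0.0613] [ 3.140e+00 -1.000e-03  1.279e+00] open 0.0599 grip 0.0
(0.5015, 0.2567, 0.007, 1.28) shift [-0.0007 -0.0002  0.0543] turn -0.001
```

Call:
arm_command(
  moves=[
    [[0,0,0.015],[0,0,0],0.06],
    [[0,0,0.03],[0,0,0],0.06],
    [[0,0,0.043],[0,0,0],0.06],
    [[0,0,0.05],[0,0,0],0.06],
    [[0,0,0.054],[0,0,0],0.06],
  ],
)

```text
time: 42.5
tool_pos: [0.5012, 0.2572, 0.0057]
tool_rot: [-3.141, 0.0, 1.279]
contact_force: [-0.3, -1.2, -1.4]
opening: 0.0602
grip_force: 0.0
```

Call:
arm_command(
  moves=[
    [[0,0,0],[0,0,0],0.06],
    [[0,0,0],[0,0,0],0.05],
    [[0,0,0],[0,0,0],0.04],
    [[0,0,0],[0,0,0],0.03],
    [[0,0,0],[0,0,0],0.02],
  ],
  squeeze=20,
)

```text
time: 43.0
tool_pos: [0.5015, 0.2572, 0.0066]
tool_rot: [3.141, -0.0, 1.279]
contact_force: [-0.0, -0.5, 0.0]
opening: 0.0327
grip_force: 0.0
```

Call:
arm_command(
  moves=[
    [[0,0,0],[0,0,0],0.02],
    [[0,0,0],[0,0,0],0.02],
    [[0,0,0],[0,0,0],0.02],
    [[0,0,0],[0,0,0],0.02],
    [[0,0,0],[0,0,0],0.02],
  ],
)

```text
time: 43.5
tool_pos: [0.5014, 0.2572, 0.0065]
tool_rot: [3.141, -0.0, 1.279]
contact_force: [-0.8, -0.1, 3.9]
opening: 0.0282
grip_force: 20.0
```

Call:
arm_command(
  moves=[
    [[0,0,-0.01],[0,0,0],0.02],
    [[0,0,-0.025],[0,0,0],0.02],
    [[0,0,-0.04],[0,0,0],0.02],
    [[0,0,-0.055],[0,0,0],0.02],
    [[0,0,-0.064],[0,0,0],0.02],
  ],
)

```text
time: 44.0
tool_pos: [0.5017, 0.2573, 0.0717]
tool_rot: [3.14, -0.001, 1.279]
contact_force: [0.7, -0.2, -0.4]
opening: 0.0285
grip_force: 20.0
```

Call:
arm_command(
  moves=[
    [[0.005,-0.024,0],[0,0,0],0.02],
    [[0.01,-0.048,0],[0,0,0],0.02],
    [[0.016,-0.072,0],[0,0,0],0.02],
    [[0.022,-0.0965,0],[0,0,0],0.02],
    [[0.022,-0.0965,0],[0,0,0],0.02],
  ],
)

```text
time: 44.5
tool_pos: [0.4124, 0.3069, 0.0702]
tool_rot: [-3.14, 0.001, 1.281]
contact_force: [0.0, 0.5, -0.7]
opening: 0.0282
grip_force: 20.0
```

Call:
arm_command(
  moves=[
    [[0,0,0],[0,0,0],0.02],
    [[0,0,0],[0,0,0],0.02],
    [[0,0,0],[0,0,0],0.02],
    [[0,0,0],[0,0,0],0.02],
    [[0,0,0],[0,0,0],0.02],
  ],
)

```text
time: 45.0
tool_pos: [0.4156, 0.3057, 0.0702]
tool_rot: [3.142, -0.0, 1.278]
contact_force: [-0.3, 1.0, -0.6]
opening: 0.0284
grip_force: 20.0
```

```bash
python3 -c "
from h import *
plan((.4153,.3055,.013,1.28))"
```

```text
at 45.0 [0.4156 0.3057 0.0702] [ 3.142 -0.     1.278] open 0.0284 grip 19.952631688211113
(0.4153, 0.3055, 0.013, 1.28) shift [-0.0003 -0.0002  0.0572] turn -0.002
```

Lower to 0.0125 (underside about 1 mm above the board), release, and retreat to a viewing pose.

Call:
arm_command(
  moves=[
    [[0,0,0.015],[0,0,0],0.02],
    [[0,0,0.03],[0,0,0],0.02],
    [[0,0,0.045],[0,0,0],0.02],
    [[0,0,0.054],[0,0,0],0.02],
    [[0,0,0.0575],[0,0,0],0.02],
  ],
)

```text
time: 45.5
tool_pos: [0.4149, 0.3057, 0.0119]
tool_rot: [-3.141, 0.001, 1.279]
contact_force: [0.6, 0.4, -0.1]
opening: 0.0284
grip_force: 20.0
```

Call:
arm_command(
  moves=[
    [[0,0,0],[0,0,0],0.02],
    [[0,0,0.001],[0,0,0],0.035],
    [[0,0,0.001],[0,0,0],0.045],
    [[0,0,0.001],[0,0,0],0.055],
    [[0,0,0.001],[0,0,0],0.06],
  ],
)

```text
time: 46.0
tool_pos: [0.4155, 0.3061, 0.0121]
tool_rot: [3.141, -0.001, 1.279]
contact_force: [0.7, -1.5, -0.2]
opening: 0.0544
grip_force: 0.0
```

Call:
arm_command(
  moves=[
    [[0,0,-0.02],[0,0,0],0.06],
    [[0,0,-0.06],[0,0,0],0.06],
    [[0,0,-0.11],[0,0,0],0.06],
    [[0,0,-0.16],[0,0,0],0.06],
    [[0,0,-0.2],[0,0,0],0.06],
  ],
)

```text
time: 46.5
tool_pos: [0.4154, 0.3062, 0.215]
tool_rot: [3.14, -0.002, 1.279]
contact_force: [0.8, 0.2, 0.1]
opening: 0.0602
grip_force: 0.0
```

Call:
arm_command(
  moves=[
    [[0,0,-0.04],[0,0,0.12],0.06],
    [[0,0,-0.08],[0,0,0.24],0.06],
    [[0,0,-0.12],[0,0,0.36],0.06],
    [[0,0,-0.16],[0,0,0.48],0.06],
    [[0,0,-0.19],[0,0,0.6],0.06],
  ],
)

```text
time: 47.0
tool_pos: [0.4151, 0.3059, 0.4047]
tool_rot: [3.141, -0.003, 0.674]
contact_force: [0.0, 0.3, -0.4]
opening: 0.0598
grip_force: 0.0
```

Call:
arm_command(
  moves=[
    [[0,0,0],[0,0,0.12],0.06],
    [[0,0,0],[0,0,0.24],0.06],
    [[0,0,0],[0,0,0.36],0.06],
    [[0,0,0],[0,0,0.48],0.06],
    [[0,0,0],[0,0,0.58],0.06],
  ],
)

```text
time: 47.5
tool_pos: [0.415, 0.3059, 0.4019]
tool_rot: [-3.141, -0.0, 0.094]
contact_force: [-0.2, -0.3, 0.6]
opening: 0.06
grip_force: 0.0
```

Call:
arm_command(
  moves=[
    [[-0.02,0,0],[0,0,0],0.06],
    [[-0.04,0,0],[0,0,0],0.06],
    [[-0.04,0,0],[0,0,0],0.06],
    [[-0.04,0,0],[0,0,0],0.06],
    [[-0.04,0,0],[0,0,0],0.06],
  ],
)

```text
time: 48.0
tool_pos: [0.376, 0.3021, 0.4017]
tool_rot: [-3.142, -0.0, 0.099]
contact_force: [-0.1, 0.8, 0.6]
opening: 0.0599
grip_force: 0.0
```

Run:
```python
from m import *
wsnap('w8')
cv2.imwrite('pics/o8.png',ortho('w8',.3,.72,.05,.5,.005,1400))
print('shank');seg('w8',(.36,.43,.2,.28),.020,lambda h,s,v,b:(v>120)&(s<40),10)
print('handle');seg('w8',(.36,.48,.2,.38),.020,lambda h,s,v,b:(v<50),50)
print('level');seg('w8',(.5,.68,.1,.4),.048,lambda h,s,v,b:(s<60)&(v>170)|yel(h,s,v,b),500)
```

```text
48.0 [0.376  0.3021 0.4017] [-3.1416e+00 -3.0000e-04  9.8600e-02] [ 0.52  0.19  1.26 -0.    1.69  1.99]
shank
w8 x 0.3988 y 0.2508 size 45.1 9.3 yaw -0.312 area 327.625 circ 0.3986 0.2509 r 22.5
w8 x 0.4195 y 0.2113 size 5.0 4.5 yaw -1.571 area 21.0 circ 0.4194 0.2114 r 3.0
handle
w8 x 0.4065 y 0.3091 size 65.4 8.8 yaw -0.272 area 385.25 circ 0.4070 0.3090 r 32.7
w8 x 0.4302 y 0.3190 size 30.9 8.0 yaw -0.381 area 158.875 circ 0.4307 0.3187 r 15.5
w8 x 0.4176 y 0.2833 size 23.0 6.7 yaw -0.295 area 102.625 circ 0.4170 0.2835 r 11.6
level
w8 x 0.5914 y 0.2558 size 224.4 22.2 yaw 0.270 area 3802.125 circ 0.5907 0.2556 r 112.2
```

View pics/o8.png

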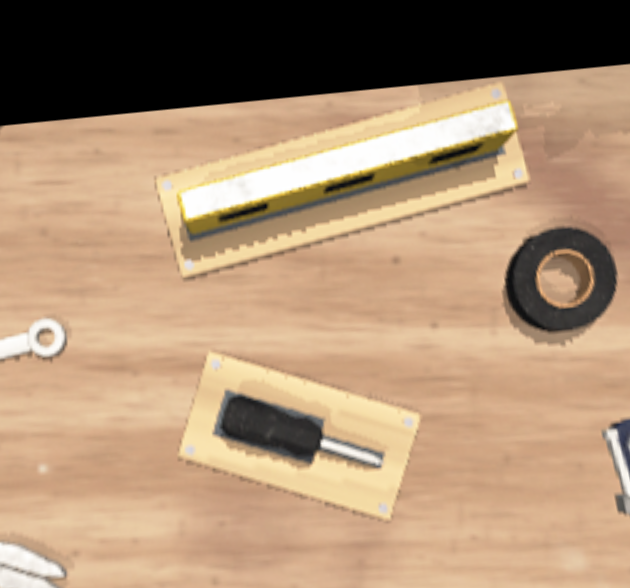

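The level and driver are on their outlines, so all four are home and the arm is clear. Handing in.

```bash
python3 -c "
from cell import robot
print(robot.hand_in())"
```

```text
the job is handed in; nothing more can be done
None
```

I put all four tools on their own outlines and handed the job in at about 48 s of the 144 s; by the last camera views each is within about 3 mm of its outline's centre and turned in line with it, and I moved neither the black tape nor the jar. The hand-in did not report a verdict.

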